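# Shut the drying cabinet's vent flap with the hook pole

### The arm

A 6-joint arm with a two-finger parallel gripper is mounted at the origin on a cart in front of the work surface, level with it; the furniture and walls round the work are solid. World frame = base frame: x ahead of the robot, y to its left, z up, the work surface at z = 0. Lengths are in mm, angles in rad, forces in N, time in s.
With the tool pointing down it reaches from about 350 to 775 mm from the base axis. Payload 7.3 kg.
Tool frame: the origin (TCP) lies at the very end of the fingers, on their centre line; the grasp point (between the pads) lies 19 mm behind it; z points along the fingers, x is the direction in which the jaws open and shut, and the axes are right-handed (so a half turn about z gives the same grasp; the last joint's range is limited). The gripper opens to 92 mm and grips with 3 to 60 N. Pads are 19 mm wide; open, the fingers measure 130 mm over their backs; the gripper's body (75 mm by 190 mm) begins 47 mm behind the grasp point.
Start: joints at [1.134, 0.342, 1.524, -0, 1.275, -0.146], TCP at [150.512, 502.982, 226.741] pointing down, gripper open.
Joint ranges: [-2.53, 2.53], [-0.77, 2.02], [0.04, 2.7], [-1, 4.14], [0.28, 2.66], [-3.11, 3.11]. Speed limits (rad/s): [2.57, 2.57, 3.14, 3.14, 3.14, 3.14].

### API

Orientations are given as [roll, pitch, yaw] about the fixed x, y, z axes, in that order (R = Rz(yaw) Ry(pitch) Rx(roll)).
In Python, from plant import bot, capture, camera_params gives the robot as it stands.
- The arm moves only by the shell command python3 -m jog 'ROWS' [OPENING]. ROWS is a JSON object of lists of equal length, an entry for each row: "xyz": the shift along the world's x, y, z as a fraction of full scale, a list of three; "angular": the turn, a rotation vector about the world's x, y, z as a fraction of full scale, a list of three. In form: {"xyz": [[x, y, z], ...], "angular": [[wx, wy, wz], ...]}. A call has 1 to 10 rows; each row shifts and turns the pose as measured when the row begins; what a row does not reach is not made up. Full scale, the value 1, is 2 cm for a shift and 6 degrees for a turn. A row lasts 1/10 s, in which the tool goes at most 50 mm and 8.59 degrees, less where a joint would pass 70% of its speed; a pose out of reach is approached as far as the arm can. A call with a number of a shift or a turn outside -1 to 1 is refused whole. A call with a gripper value outside its range is refused whole. OPENING is the closure, from -1 (fully open) to 1 (shut), set as the call begins (- or left out, the last holds). The fingers move at their own pace and stop on an object; the grip force is fixed at half the most. Time passes only in rows, so rows that do not move let the fingers close. It gives the time, the measured TCP pose, the force and the opening at its end, in the units of the state.
- bot.get_obs(): the state, without advancing time (a new reading comes with each control period).
- capture(name): name is "side" or "top" or "wrist"; returns the picture (400x640x3 uint8, red, green, blue); there is no depth.
- camera_params(name): a dict with "fx", "fy", "cx", "cy" (pixels), "rvec" (rotation vector, rad) and "tvec" (3), from world to camera coordinates, as OpenCV has them. Camera axes: x right, y down, z forward; pixel columns grow to the right and rows downward; lengths in mm; the calibration is good to about 2 mm. The wrist camera is an equidistant fisheye: a pixel r from the principal point sees the ray r / f radians off the axis. A picture is of the moment at which its call begins: read the wrist's pose just before it. camera_params takes no time and is no camera call; for the wrist camera it gives the pose at the moment of the call.
- bot.close_job(): hands the job in, once; it reports no verdict.
The state is a dict: "time": time; "joint_positions": joint angles; "dq": joint speeds; "tau": joint torques, N m; "tool_pos": TCP position; "tcp_rot": TCP orientation; "contact_force": force on the tool from outside, world axes, zero at the start; "moment": the same for the moment, N m; "grip_width": finger opening in mm.
Only numpy, scipy, OpenCV 4.12 (cv2) and the standard library are available. Lean on these libraries where they do the work, as an engineer would, in place of code of your own. Each camera call takes 0.05 s, during which the arm holds its last target.

### The job

The vent flap high in the front of the white drying cabinet is leaning open; shut it before the next drying run. Take the hook pole from its rest, put its hook pin through the ring eye on the flap and pull gently until the flap clicks into its catch and stays shut, not forcing it any further and keeping the gripper itself off the cabinet. Then unhook the pole, lay it back in its rest the way it lay, and leave the things around undisturbed.

Things in the scene. Friction and masses are not known exactly. Their poses are not given: they have to be found in the camera images.
- cabinet: white sheet-metal drying cabinet fixed on the bench, 170 deep (x) by 240 wide (y) by 305 mm high; origin at the centre of its underside; x points into the cabinet, away from its front, y to the left seen from the front, z up. Front face at x = -85 mm; knob and door handle stand up to 30 mm proud of it below z = 160 mm, the vent's trim 5 mm above that
- vent_mouth (a point): centre of the vent opening in the cabinet's front face, 220 mm above the bench, cabinet axes: opening 128 mm wide, 127 mm high (157 to 284 mm above the bench), 150 mm deep. The catch block hangs under its roof in the middle: 64 mm wide, down to 259 mm above the bench, from 0 to 65 mm behind the face
- flap_hinge (a point): point on the hinge axis of the vent flap, in the middle of its width: 165 mm above the bench, 25 mm behind the cabinet's front face; its axes are the cabinet's, the hinge axis is y
- vent_flap (a joint): angle of the aluminium vent flap (122 wide, 97 mm high, hinged at its lower edge): 0 = upright, positive = leaning back into the cabinet, open, 0.4 to 0.68 rad at the start. A spring opens it: pulling it takes 2 N at the eye near upright, 1 N or less when open. It is light: more than 10 N on the eye while pulling it shut would bend it
- flap_top (a point): middle of the flap's top bar, 97 mm from the hinge, which a sprung roller catch holds. Passing the roller takes 4 to 7 N at the eye; then the pull drops by half or more and the flap jumps 2 to 4 mm forward onto stiff rubber buffers, held with 1 to 3 N. The catch sits in long slots, set differently each time: the flap rests shut at -0.13 to 0.13 rad and meets the roller 0.07 rad before; feel for it. Short of that it springs open
- eye (a point): centre of the steel ring eye on the flap, 28 mm in front of the flap and 72 mm up it from the hinge axis. The ring stands in the cabinet's x-z plane: its hole runs along the cabinet's y, 16 mm across, wire 5 mm thick. With the flap upright the eye is 3 mm in front of the front face, 237 mm above the bench; open it lies 25 to 50 mm further in. Its axes turn with the flap
- pole_grip (a point): centre of the orange handle of the hook pole (loose, 70 to 120 g), where to grip: handle 110 mm long (60 mm to the rear of this point, 50 mm to the front), 14 mm wide, 18 mm high, flat sides. x points along the pole to the hook, y to the left (the way the hook pin points), z up; a steel shaft 7 mm thick goes on to the hook
- pole_hook (a point): middle of the pole's hook pin: the pin is 7 mm thick, round-ended, and stands square off the end of the shaft to the left (pole's +y), 170 mm ahead of the handle's centre; this point is 18 mm from the shaft's axis and the pin ends 15.5 mm beyond it. Same axes as pole_grip
- rest_grip (a point): where pole_grip is when the pole lies in its grey two-fork rest, 45 mm above the bench; x along the rest to the hook end, z up. The rest is fixed: base 200 by 56 mm, 6 mm thick; a rear fork 50 mm behind this point (slot 18 mm wide, floor 36 mm up) and a front fork 115 mm ahead (slot 12 mm wide, floor 41.5 mm up), each 12 mm thick with flared mouths up to 68 mm above the bench
- rest_hook (a point): where the pole_hook point is when the pole lies in its rest
- customer_phone: black phone lying on the bench, 144 by 68 by 8 mm, a bystander, origin under its centre
- pliers: small blue-handled pliers lying on the bench, 124 by 44 by 10 mm, a bystander
- flux_tin: small round yellowish tin, 45 mm across, 18 mm high, a bystander
- blue_tape: roll of blue tape lying flat, 72 mm across, 19 mm high, a bystander
- eye_loupe: black eye loupe standing on the bench, 38 mm across, 31 mm high, a bystander

How it is judged:
By the outcome, as a careful person would: the job done as asked, in the order asked, and still so for the second after the job is handed in, with the robot touching nothing.
It also fails if it takes over 72 s, if anything falls off the work surface, if the arm or the gripper's body presses on something with over 40 N, if the wrist force passes 120 N, or if a joint passes its speed limit or range.

## Working session

There is one attempt and no reset: what is moved stays moved. The work goes in short steps, Python scripts to look and compute and a shell command to move; the robot and the scene stay as the last step left them, time stands still between calls to the robot, and variables do not carry over. Pictures are saved under pics/ and viewed, and the job is handed in when it is done.

```bash
ls -la; mkdir -p pics; python3 - <<'E'
from plant import bot,capture,camera_params
import cv2
print(bot.get_obs())
for n in ["side","top","wrist"]:
    print(n,camera_params(n))
    cv2.imwrite(f"pics/{n}0.png",capture(n)[:,:,::-1])
E
```

```text
total 12
drwxr-xr-x  3 agent agent 4096 Dec  7 05:34 .
drwxr-xr-x 23 root  root  4096 Dec  7 05:34 ..
drwxr-xr-x  2 agent agent 4096 Dec  7 05:34 pics
{'time': 0.0, 'joint_positions': array([ 1.13400675e+00,  3.42734068e-01,  1.52502915e+00,  1.57536306e-05,
        1.27537935e+00, -1.46001175e-01]), 'dq': array([-0.00033584,  0.00150395, -0.00084177, -0.00063648, -0.00115847,
       -0.0006805 ]), 'tau': array([-2.35268431e-03, -4.31223428e+01, -2.44216847e+01,  7.15437136e-02,
        5.58045530e-02, -1.49322241e-04]), 'tool_pos': array([150.32233661, 502.59486687, 226.034835  ]), 'tcp_rot': array([-3.14135226e+00,  1.53123090e-03,  1.28000351e+00]), 'contact_force': array([ 0.44917137, -0.58151739,  0.70722882]), 'moment': array([ 0.06011508, -0.0076123 , -0.02736365]), 'grip_width': 91.84419770016417}
side {'fx': 395.79585001900483, 'fy': 395.79585001900483, 'cx': 319.77622195766344, 'cy': 195.22159463990698, 'rvec': array([ 2.26978301, -0.29719287,  0.16023905]), 'tvec': array([-570.27255691,  213.39692386, 1155.36848358])}
top {'fx': 442.2769686212438, 'fy': 442.2769686212438, 'cx': 317.19353095480585, 'cy': 205.69990427175048, 'rvec': array([ 2.09203701, -2.10046062,  0.25096944]), 'tvec': array([ -18.51051566,  618.69458801, 1094.58159214])}
wrist {'fx': 309.70691628693146, 'fy': 309.70691628693146, 'cx': 310.8240507013972, 'cy': 198.82377752076258, 'rvec': array([-2.32498536, -1.72959428, -0.25120484]), 'tvec': array([-524.90152398,  -35.17360578,  389.65818965])}
```

View pics/side0.png

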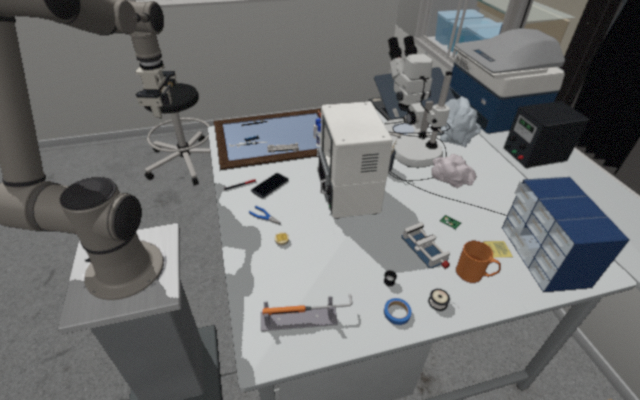

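View pics/top0.png

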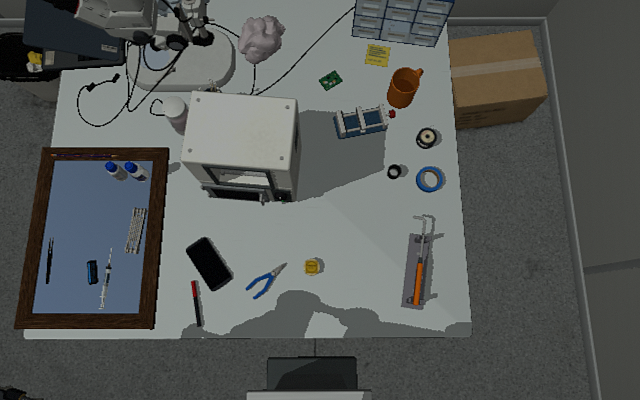

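View pics/wrist0.png

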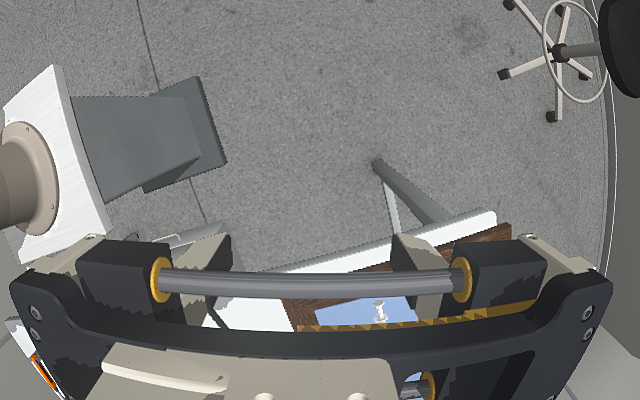

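```bash
cat > h.py <<'E'
import numpy as np, cv2
from plant import bot,capture,camera_params
from scipy.spatial.transform import Rotation as Rn
def P(n): 
    p=camera_params(n); R=cv2.Rodrigues(p['rvec'])[0]; return p,R,np.array(p['tvec'])
def ray(n,u,v,pp=None):
    p,R,t=pp or P(n)
    x=(u-p['cx'])/p['fx']; y=(v-p['cy'])/p['fy']
    if n=='wrist':
        r=np.hypot(x,y); d=np.array([np.sin(r)*x/max(r,1e-9),np.sin(r)*y/max(r,1e-9),np.cos(r)])
    else: d=np.array([x,y,1.])
    d=R.T@d; return -R.T@t, d/np.linalg.norm(d)
def onz(n,u,v,z,pp=None):
    c,d=ray(n,u,v,pp); return c+d*(z-c[2])/d[2]
def tri(a,b):
    (c1,d1),(c2,d2)=a,b
    A=np.stack([d1,-d2],1); s=np.linalg.lstsq(A,c2-c1,rcond=None)[0]
    p,q=c1+d1*s[0],c2+d2*s[1]; return (p+q)/2,np.linalg.norm(p-q)
def proj(n,X,pp=None):
    p,R,t=pp or P(n); c=R@np.asarray(X,float)+t
    if n=='wrist':
        r=np.hypot(c[0],c[1]); th=np.arctan2(r,c[2]); return np.array([p['cx']+p['fx']*th*c[0]/r,p['cy']+p['fy']*th*c[1]/r])
    return np.array([p['cx']+p['fx']*c[0]/c[2],p['cy']+p['fy']*c[1]/c[2]])
def zoom(src,x0,y0,w,h,k,out):
    im=cv2.imread(src)[y0:y0+h,x0:x0+w]; cv2.imwrite(out,cv2.resize(im,None,fx=k,fy=k,interpolation=cv2.INTER_CUBIC))
def obs():
    o=bot.get_obs(); print('t',round(o['time'],2),'tcp',o['tool_pos'].round(1),'rpy',o['tcp_rot'].round(3),'F',o['contact_force'].round(1),'M',o['moment'].round(2),'w',round(o['grip_width'],1)); return o
E
python3 - <<'E'
from h import *
zoom('pics/top0.png',390,200,60,120,5,'pics/z1.png')
zoom('pics/side0.png',250,280,120,60,6,'pics/z2.png')
zoom('pics/top0.png',170,80,150,140,4,'pics/z3.png')
zoom('pics/side0.png',300,95,100,130,4,'pics/z4.png')
for n in('side','top'): 
    p,R,t=P(n); print(n,(-R.T@t).round(0))
E
```

```text
side [ 339. -855.  927.]
top [ 344.  -19. 1209.]
```

View pics/z1.png

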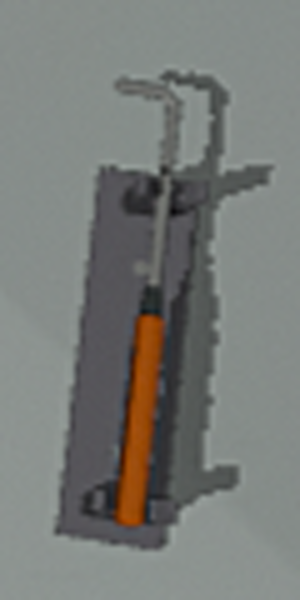

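View pics/z2.png

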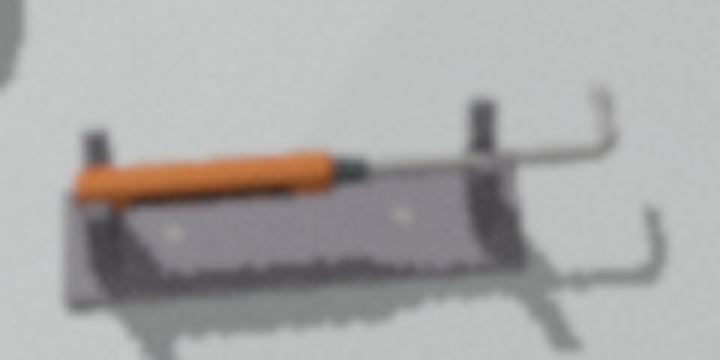

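View pics/z3.png

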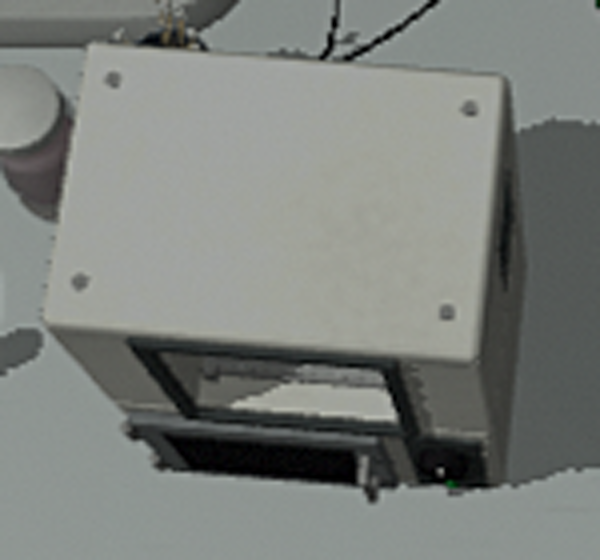

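View pics/z4.png

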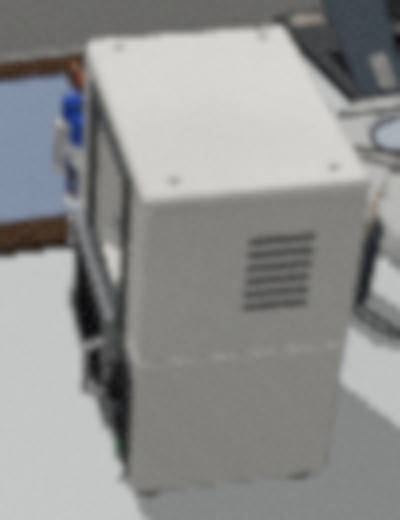

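```bash
cat > loc.py <<'E'
from h import *
c=np.array([[90,45],[510,75],[475,360],[45,325]])/4+[170,80]
W=np.array([onz('top',u,v,305)[:2] for u,v in c]); print(W.round(1))
print([np.linalg.norm(W[i]-W[(i+1)%4]).round(1) for i in range(4)])
# order: back-left, back-right, front-right, front-left in cabinet frame
M=np.array([[85,120],[85,-120],[-85,-120],[-85,120]])
A=M-M.mean(0);B=W-W.mean(0); yaw=np.arctan2((A[:,0]*B[:,1]-A[:,1]*B[:,0]).sum(),(A*B).sum())
print('top: cab',W.mean(0),'yaw',yaw)
c2=np.array([[90,42],[290,30],[370,182],[145,200]])/4+[300,95]
W2=np.array([onz('side',u,v,305)[:2] for u,v in c2]);print(W2.round(1)); 
# side order: front-left, back-left, back-right, front-right
M2=np.array([[-85,120],[85,120],[85,-120],[-85,-120]]);B=W2-W2.mean(0)
print('side cab',W2.mean(0),np.arctan2((M2[:,0]*B[:,1]-M2[:,1]*B[:,0]).sum(),(M2*B).sum()))
ends={}
for n,f,roi in(('top','pics/top0.png',(400,220,440,315)),('side','pics/side0.png',(255,295,320,330))):
    im=cv2.cvtColor(cv2.imread(f),cv2.COLOR_BGR2HSV); m=cv2.inRange(im,(5,150,80),(20,255,255))
    z=np.zeros_like(m); x0,y0,x1,y1=roi; z[y0:y1,x0:x1]=m[y0:y1,x0:x1]
    ys,xs=np.nonzero(z); pts=np.stack([xs,ys],1).astype(np.float32)
    print(n,len(pts),pts.mean(0),cv2.minAreaRect(pts)); ends[n]=pts
    mu=pts.mean(0); d=np.linalg.svd(pts-mu,full_matrices=False)[2][0]; s=(pts-mu)@d
    print(n,'ends',mu+d*(s.min()-.5),mu+d*(s.max()+.5))
    ends[n]=(mu+d*(s.min()-.5),mu+d*(s.max()+.5))
E
python3 loc.py; python3 - <<'E'
from h import *
# hook features: top corner/pin tip ; side
print(tri(ray('top',390+180/5,200+105/5),ray('side',250+605/6,280+150/6)))
print(tri(ray('top',390+117/5,200+83/5),ray('side',250+600/6,280+88/6)))
E
```

```text
[[827.9 258. ]
 [808.7  22.4]
 [641.8  40.1]
 [662.4 272. ]]
[np.float64(236.4), np.float64(167.9), np.float64(232.8), np.float64(166.1)]
top: cab [735.20001893 148.13552428] yaw -0.08848118458801613
[[667.9 264.4]
 [834.7 245.6]
 [807.6  16.6]
 [643.3  33.3]]
side cab [738.3589217  139.97703514] -0.1101300734198468
top 225 [417.63556 283.6889 ] ((417.6544494628906, 283.5707702636719), (5.508444786071777, 41.622344970703125), 6.170175075531006)
top ends [419.97226 262.38428] [415.3247  304.75797]
side 176 [283.42615 309.5909 ] ((284.01470947265625, 309.8535461425781), (5.203817844390869, 40.1734733581543), 87.61405944824219)
side ends [304.57925 308.13266] [263.42776 310.96954]
(array([ 584.89621712, -313.51541423,   45.13057485]), np.float64(5.527440648007323))
(array([ 595.86962358, -280.77662471,   41.91749406]), np.float64(1.7197197672517268))
```

```bash
python3 - <<'E'
from h import *
E={'top':([419.97,262.38],[415.32,304.76]),'side':([304.58,308.13],[263.43,310.97])}
a=tri(ray('top',*E['top'][0]),ray('side',*E['side'][0])); b=tri(ray('top',*E['top'][1]),ray('side',*E['side'][1]))
print(a,b,np.linalg.norm(a[0]-b[0])); d=a[0]-b[0]; print('yaw',np.arctan2(d[1],d[0]))
for n,z in(('top',50),('side',47)):
    p,q=[onz(n,*E[n][i],z) for i in(0,1)]; d=p-q; print(n,p,q,np.linalg.norm(d),np.arctan2(d[1],d[0]), 'grip',q+d*60/110)
E
```

```text
(array([ 470.88507623, -290.81877406,   43.20860406]), np.float64(1.182512026497629)) (array([ 364.90046302, -272.49232195,   43.48937972]), np.float64(4.375381241872634)) 107.55777943732676
yaw -0.17122303273496217
top [ 470.73870882 -289.27752685   50.        ] [ 362.61024868 -271.02778265   50.        ] 109.65772683536849 -0.16720259195722617 grip [ 421.58940875 -280.98218858   50.        ]
side [ 469.72639165 -293.25486661   47.        ] [ 366.97824993 -274.81544476   47.        ] 104.38962067769445 -0.17757210202295654 grip [ 423.02269087 -284.87331122   47.        ]
```

```bash
python3 - <<'E'
from h import *
o=obs(); p,R,t=P('wrist'); T=Rn.from_euler('xyz',o['tcp_rot']).as_matrix()
print('cam in tool',T.T@(-R.T@t-o['tool_pos']), 'axes(x,y,z cam cols)\n',(T.T@R.T).round(3))
# what the wrist cam would see at yaw -1.7 at some TCPs
Tc=T.T@(-R.T@t-o['tool_pos']); Rc=T.T@R.T
for tcp,yaw in(([420,140,227],-1.67),([480,120,300],-1.67),([420,-283,250],-1.74)):
    T2=Rn.from_euler('xyz',[np.pi,0,yaw]).as_matrix(); RR=(T2@Rc).T; tt=-RR@(T2@Tc+tcp); pp=(p,RR,tt)
    print(tcp,'eye',proj('wrist',[680,149,240],pp),'hook',proj('wrist',[593,-294,45],pp),'grip',proj('wrist',[422,-283,45],pp))
E
```

```text
t 0.15 tcp [150.4 502.7 226.2] rpy [-3.141e+00  1.000e-03  1.280e+00] F [-1.3 -0.3 -0. ] M [0.02 0.02 0.  ] w 91.9
cam in tool [   0.53101757  -77.12933886 -156.75291539] axes(x,y,z cam cols)
 [[ 1.    -0.001  0.   ]
 [ 0.001  0.958  0.286]
 [-0.    -0.286  0.958]]
[420, 140, 227] eye [ 250.487561   -165.85135687] hook [589.442451    44.33446219] grip [587.7029853  155.68530477]
[480, 120, 300] eye [242.9838469  -43.02602697] hook [554.41984211  82.33748396] grip [548.08455315 182.92621949]
[420, -283, 250] eye [-77.19859166  75.71751695] hook [294.28394527  29.40036447] grip [310.06908444 172.41698497]
```

```bash
python3 -m jog '{"xyz":[[0.8,-0.6,0],[0.8,-0.6,0],[0.8,-0.6,0],[0.8,-0.6,0],[0.8,-0.6,0],[0.8,-0.6,0],[0.8,-0.6,0],[0.8,-0.6,0],[0.8,-0.6,0],[0.8,-0.6,0]],"angular":[[0,0,-1],[0,0,-1],[0,0,-1],[0,0,-1],[0,0,-1],[0,0,-1],[0,0,-1],[0,0,-1],[0,0,-1],[0,0,-1]]}' -1
```

```text
time: 1.15
tool_pos: [312.7, 377.6, 223.3]
tcp_rot: [3.141, 0.007, 0.196]
contact_force: [0.6, -1.1, 0.1]
grip_width: 91.6
```

```bash
python3 -m jog '{"xyz":[[0.3,-0.65,0],[0.3,-0.65,0],[0.3,-0.65,0],[0.3,-0.65,0],[0.3,-0.65,0],[0.3,-0.65,0],[0.3,-0.65,0],[0.3,-0.65,0],[0.3,-0.65,0],[0.3,-0.65,0]],"angular":[[0,0,-1],[0,0,-1],[0,0,-1],[0,0,-1],[0,0,-1],[0,0,-1],[0,0,-1],[0,0,-1],[0,0,-1],[0,0,-1]]}'; python3 -m jog '{"xyz":[[0.3,-0.65,0],[0.3,-0.65,0],[0.3,-0.65,0],[0.3,-0.65,0],[0.3,-0.65,0],[0.3,-0.65,0],[0.3,-0.65,0],[0.3,-0.65,0]],"angular":[[0,0,-1],[0,0,-1],[0,0,-1],[0,0,-1],[0,0,-1],[0,0,-1],[0,0,-1],[0,0,-1]]}'
```

```text
time: 2.15
tool_pos: [374.9, 240.9, 220.8]
tcp_rot: [3.136, 0.01, -0.897]
contact_force: [0.3, -0.6, 0.3]
grip_width: 91.6
time: 2.95
tool_pos: [423.2, 131.9, 219.3]
tcp_rot: [3.132, 0.01, -1.771]
contact_force: [0.3, 1.0, 0.3]
grip_width: 91.9
```

```bash
python3 -m jog '{"xyz":[[0.2,0.05,-0.1],[0.2,0.05,-0.1],[0.2,0.05,-0.1],[0.2,0.05,-0.1],[0.2,0.05,-0.1],[0.2,0.05,-0.1],[0.2,0.05,-0.1],[0.2,0.05,-0.1],[0.2,0.05,-0.1],[0.2,0.05,-0.1]],"angular":[[0,-1,0.6],[0,-1,0.4],[0,-1,0],[0,-1,0],[0,-1,0],[0,-1,0],[0,-1,0],[0,-1,0],[0,-1,0],[0,-1,0]]}'; python3 - <<'E'
from h import *
import pickle
o=obs(); print(o['joint_positions'].round(2)); pickle.dump(P('wrist'),open('w1.pkl','wb')); cv2.imwrite('pics/w1.png',capture('wrist')[:,:,::-1])
print(proj('wrist',[680,149,240]))
E
```

```text
time: 3.95
tool_pos: [438.8, 175.5, 234.1]
tcp_rot: [-2.376, 0.172, -1.708]
contact_force: [0.5, 0.1, -0.8]
grip_width: 91.7
t 3.95 tcp [438.8 175.5 234.1] rpy [-2.376  0.172 -1.708] F [ 0.5  0.1 -0.8] M [-0.04  0.57 -0.04] w 91.7
[ 0.38 -0.02  2.25 -0.98  0.28  3.02]
[304.65356371  13.00817995]
```

View pics/w1.png

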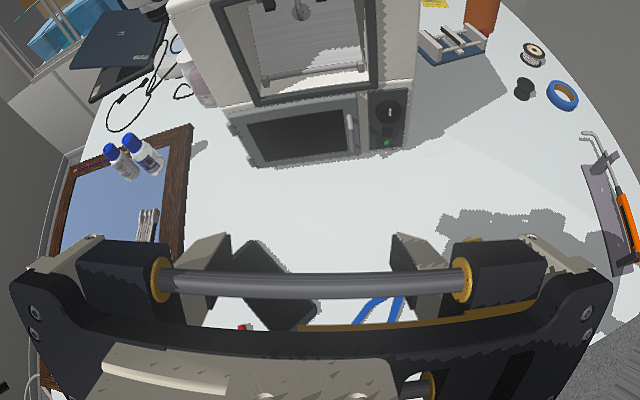

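```bash
python3 - <<'E'
from h import *
zoom('pics/w1.png',200,0,200,130,4,'pics/z5.png')
E
```

```text
(no output)
```

View pics/z5.png

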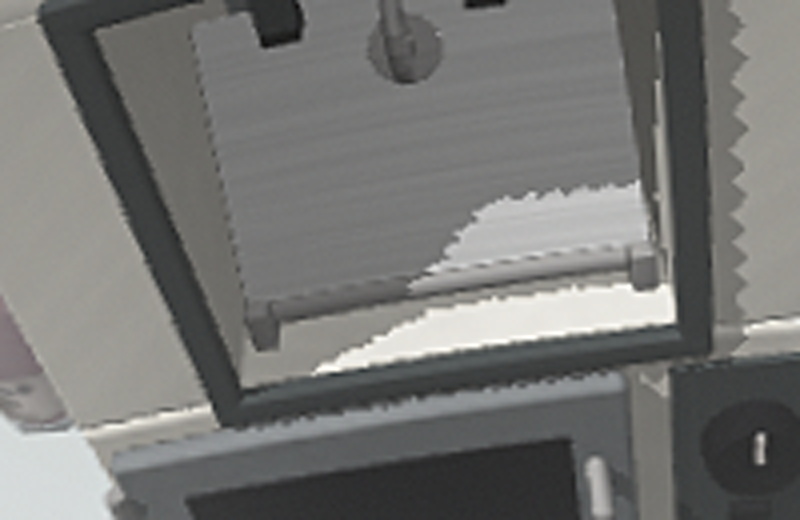

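```bash
python3 -m jog '{"xyz":[[0.6,-1,0],[0.6,-1,0],[0.6,-1,0],[0.6,-1,0],[0.6,-1,0]],"angular":[[0,0,0],[0,0,0.5],[0,0,0.5],[0,0,0.5],[0,0,0.5]]}'; python3 - <<'E'
from h import *
import pickle
o=obs(); print(o['joint_positions'].round(2)); pickle.dump(P('wrist'),open('w2.pkl','wb')); cv2.imwrite('pics/w2.png',capture('wrist')[:,:,::-1])
print(proj('wrist',[680,149,240]))
E
```

```text
time: 4.5
tool_pos: [459.0, 132.5, 248.2]
tcp_rot: [-2.429, 0.155, -1.656]
contact_force: [-0.5, -0.2, -0.2]
grip_width: 91.9
t 4.5 tcp [459.  132.5 248.2] rpy [-2.429  0.155 -1.656] F [-0.5 -0.2 -0.2] M [-0.08  0.56 -0.01] w 91.9
[ 0.14 -0.07  2.2  -0.12  0.28  1.96]
[277.12494398  31.75972178]
```

View pics/w2.png

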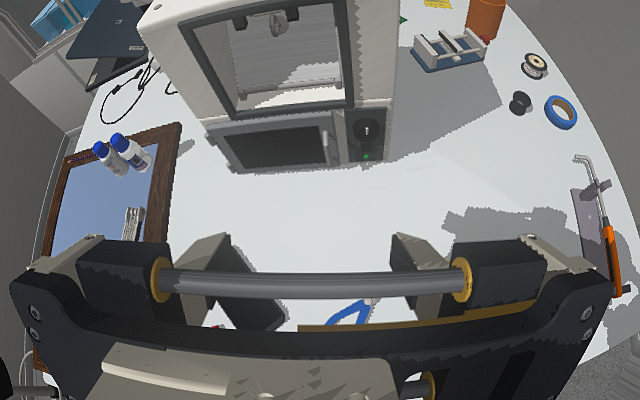

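```bash
python3 - <<'E'
from h import *
zoom('pics/w2.png',190,0,190,130,4,'pics/z6.png')
zoom('pics/w2.png',225,0,110,70,7,'pics/z7.png')
E
```

```text
(no output)
```

View pics/z6.png

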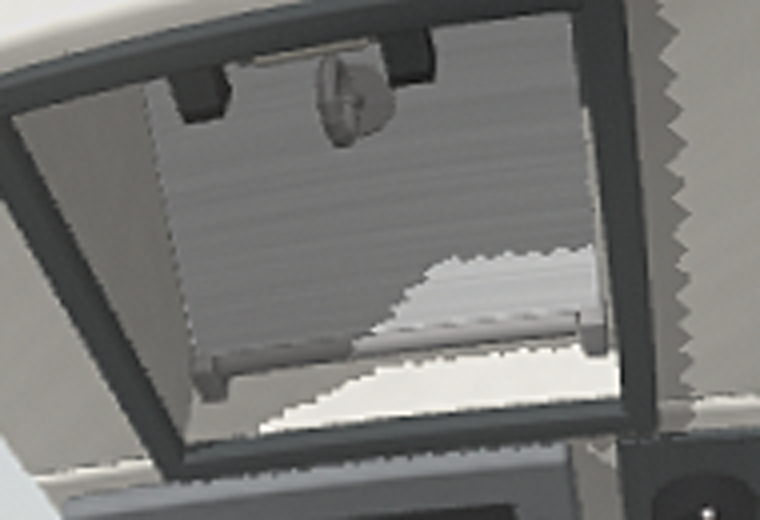

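View pics/z7.png

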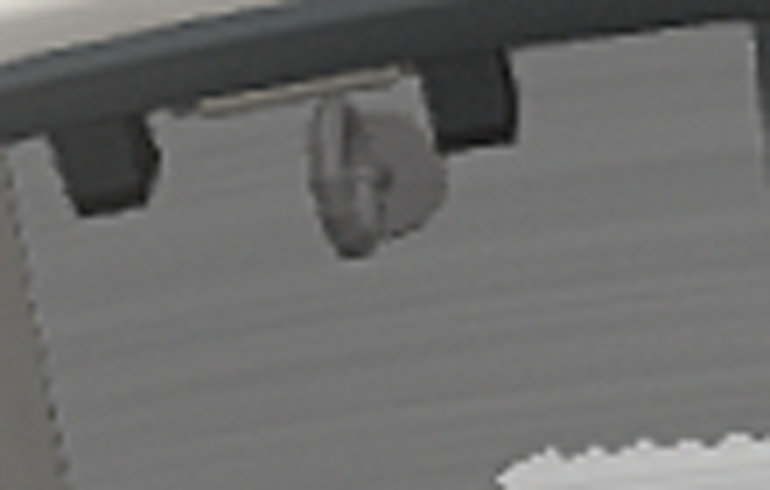

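```bash
cat > cab.py <<'E'
from h import *
import pickle
w1=pickle.load(open('w1.pkl','rb'));w2=pickle.load(open('w2.pkl','rb'))
for n,pp,l,r in(('w1',w1,(260,97.5),(370,82.5)),('w2',w2,(235.5,110),(345.5,100.5))):
    L=onz('wrist',*l,157,pp);R=onz('wrist',*r,157,pp);d=L-R
    yaw=np.arctan2(-d[0],d[1]); m=(L+R)/2; c=m[:2]+90*np.array([np.cos(yaw),np.sin(yaw)])
    print(n,L.round(1),R.round(1),'width',np.linalg.norm(d).round(1),'yaw',yaw.round(3),'cab',c.round(1), 'trimmid',m.round(1))
# upper inner corners w2 at z 284
L=onz('wrist',192.5,28.7,284,w2);R=onz('wrist',332.5,2.5,284,w2);d=L-R;yaw=np.arctan2(-d[0],d[1]);m=(L+R)/2
print('w2 top',L.round(1),R.round(1),np.linalg.norm(d),yaw,m[:2]+90*np.array([np.cos(yaw),np.sin(yaw)]))
print('disc tri',tri(ray('wrist',200+405/4,48/4,w1),ray('wrist',282.9,25.4,w2)))
E
python3 cab.py
```

```text
w1 [658.8 219.8 157. ] [643.8  92.1 157. ] width 128.7 yaw -0.117 cab [740.7 145.4] trimmid [651.3 155.9 157. ]
w2 [661.9 220.1 157. ] [645.4  92.1 157. ] width 129.0 yaw -0.128 cab [742.9 144.7] trimmid [653.7 156.1 157. ]
w2 top [653.8 216.1 284. ] [642.4  93.6 284. ] 122.9779073146854 -0.09275479002235794 [737.72359896 146.53480589]
disc tri (array([732.32441556, 148.65684545, 214.50562718]), np.float64(3.556419935835311))
```

```bash
cat > eye.py <<'E'
from h import *
import pickle
w1=pickle.load(open('w1.pkl','rb'));w2=pickle.load(open('w2.pkl','rb'))
C=np.array([739,145.,0]);yaw=-0.107
ex=np.array([np.cos(yaw),np.sin(yaw),0]);ey=np.array([-np.sin(yaw),np.cos(yaw),0]);ez=np.array([0,0,1.])
def cab(x,y,z): return C+ex*x+ey*y+ez*z
def eye(a,h=72,f=28): return cab(-60-f*np.cos(a)+h*np.sin(a),0,165+h*np.cos(a)+f*np.sin(a))
if __name__=='__main__':
    pp=w2
    for a in np.arange(.36,.72,.04):
        print(round(a,2),'eye',eye(a).round(1),'w2 eye',proj('wrist',eye(a),w2).round(1),'disc',proj('wrist',eye(a,72,2),w2).round(1),'w1 disc',proj('wrist',eye(a,72,2),w1).round(1),'hinge',)
    print('hinge w2 ends',proj('wrist',cab(-60,61,165),w2),proj('wrist',cab(-60,-61,165),w2))
    print('hinge w1 ends',proj('wrist',cab(-60,61,165),w1),proj('wrist',cab(-60,-61,165),w1))
E
python3 eye.py
```

```text
0.36 eye [678.5 151.5 242.2] w2 eye [273.9  31.2] disc [278.3  25.2] w1 disc [302.1  10.6] hinge
0.4 eye [681.6 151.2 242.2] w2 eye [274.2  29.5] disc [278.7  24.6] w1 disc [302.3  10.2] hinge
0.44 eye [684.6 150.8 242.1] w2 eye [274.6  27.9] disc [279.2  24. ] w1 disc [302.4  10. ] hinge
0.48 eye [687.7 150.5 241.8] w2 eye [274.9  26.5] disc [279.6  23.6] w1 disc [302.6   9.9] hinge
0.52 eye [690.8 150.2 241.4] w2 eye [275.3  25.2] disc [280.1  23.3] w1 disc [302.8   9.8] hinge
0.56 eye [693.8 149.9 240.9] w2 eye [275.7  24. ] disc [280.6  23.1] w1 disc [303.    9.9] hinge
0.6 eye [696.8 149.5 240.2] w2 eye [276.2  22.9] disc [281.1  23. ] w1 disc [303.2  10. ] hinge
0.64 eye [699.8 149.2 239.5] w2 eye [276.6  21.9] disc [281.6  23. ] w1 disc [303.4  10.3] hinge
0.68 eye [702.7 148.9 238.6] w2 eye [277.1  21.1] disc [282.1  23.1] w1 disc [303.7  10.6] hinge
hinge w2 ends [240.68592687  89.93380581] [342.54122511  78.57259103]
hinge w1 ends [263.63200388  76.87597945] [364.37570913  61.96481089]
```

```bash
sed -i 's/C=np.array(.*;yaw=.*/C=np.array([736.5,145.5,0]);yaw=-0.107/' eye.py; python3 eye.py; python3 - <<'E'
from eye import *
for z in(239,240,241,242): print(z,onz('wrist',273.9,25.0,z,w2), onz('wrist',273.9,25.0,z,w2)-C)
E
```

```text
0.36 eye [676.  152.  242.2] w2 eye [273.4  32.6] disc [277.8  26.5] w1 disc [301.9  11.6] hinge
0.4 eye [679.1 151.7 242.2] w2 eye [273.7  30.9] disc [278.3  25.9] w1 disc [302.1  11.3] hinge
0.44 eye [682.1 151.3 242.1] w2 eye [274.1  29.3] disc [278.7  25.3] w1 disc [302.2  11. ] hinge
0.48 eye [685.2 151.  241.8] w2 eye [274.4  27.9] disc [279.2  24.9] w1 disc [302.4  10.9] hinge
0.52 eye [688.3 150.7 241.4] w2 eye [274.8  26.5] disc [279.7  24.6] w1 disc [302.6  10.8] hinge
0.56 eye [691.3 150.4 240.9] w2 eye [275.3  25.3] disc [280.2  24.4] w1 disc [302.8  10.9] hinge
0.6 eye [694.3 150.  240.2] w2 eye [275.7  24.2] disc [280.7  24.3] w1 disc [303.  11.] hinge
0.64 eye [697.3 149.7 239.5] w2 eye [276.2  23.3] disc [281.2  24.2] w1 disc [303.3  11.3] hinge
0.68 eye [700.2 149.4 238.6] w2 eye [276.6  22.4] disc [281.7  24.3] w1 disc [303.5  11.6] hinge
hinge w2 ends [240.18454783  91.45797791] [342.43449297  80.10188142]
hinge w1 ends [263.3031744   78.22819352] [364.50217967  63.26381599]
239 [695.50354372 152.2190451  239.        ] [-40.99645628   6.7190451  239.        ]
240 [693.89770796 151.98209174 240.        ] [-42.60229204   6.48209174 240.        ]
241 [692.29187219 151.74513837 241.        ] [-44.20812781   6.24513837 241.        ]
242 [690.68603643 151.508185   242.        ] [-45.81396357   6.008185   242.        ]
```

```bash
cat >> h.py <<'E'
def Rt(poleyaw,T): # tool rotation, pole yaw, forward tilt T(rad)
    ey=np.array([-np.sin(poleyaw),np.cos(poleyaw),0])
    return Rn.from_rotvec(-T*ey)*Rn.from_euler('xyz',[np.pi,0,poleyaw-np.pi/2])
def need(grasp,poleyaw,T):
    o=obs(); R=Rt(poleyaw,T); tcp=np.array(grasp)+19*R.apply([0,0,1])
    d=tcp-o['tool_pos']; w=(R*Rn.from_euler('xyz',o['tcp_rot']).inv()).as_rotvec()
    print('target tcp',tcp.round(1),'shift rows(20mm)',(d/20).round(3),'turn rows(6deg)',(np.degrees(w)/6).round(3)); return d,w
E
python3 - <<'E'
from h import *
need([422,-283,130],-0.17,np.radians(12))
E
```

```text
t 4.55 tcp [459.4 132.  248.2] rpy [-2.428  0.153 -1.653] F [ 0.8  0.9 -0.3] M [-0.01  0.51 -0.  ] w 92.1
target tcp [ 425.9 -283.7  111.4] shift rows(20mm) [ -1.678 -20.783  -6.84 ] turn rows(6deg) [-0.816  4.943 -0.455]
```

```bash
python3 -m jog '{"xyz":[[0,-0.8,0],[0,-1,0],[0,-1,0],[0,-1,0],[0,-1,0],[0,-1,0],[0,-1,0],[0,-1,0],[0,-1,0],[0,-1,0]],"angular":[[-0.1,0.8,-0.1],[-0.1,0.8,-0.1],[-0.1,0.8,-0.1],[-0.1,0.8,0],[-0.1,0.8,0],[0,0.5,0],[0,0.2,0],[0,0,0],[0,0,0],[0,0,0]]}'; python3 - <<'E'
from h import *
need([422,-283,150],-0.17,np.radians(12))
E
```

```text
time: 5.55
tool_pos: [454.3, -74.6, 245.4]
tcp_rot: [-2.941, 0.015, -1.753]
contact_force: [-1.0, 0.3, -1.1]
grip_width: 91.6
t 5.55 tcp [454.3 -74.6 245.4] rpy [-2.941  0.015 -1.753] F [-1.   0.3 -1.1] M [-0.02  0.27  0.01] w 91.6
target tcp [ 425.9 -283.7  131.4] shift rows(20mm) [ -1.422 -10.453  -5.7  ] turn rows(6deg) [-0.16  -0.054  0.117]
```

```bash
python3 -m jog '{"xyz":[[-0.14,-1,-0.55],[-0.14,-1,-0.55],[-0.14,-1,-0.55],[-0.14,-1,-0.55],[-0.14,-1,-0.55],[-0.14,-1,-0.55],[-0.14,-1,-0.55],[-0.14,-1,-0.55],[-0.14,-1,-0.55],[-0.14,-1,-0.55]],"angular":[[0,0,0],[0,0,0],[0,0,0],[0,0,0],[0,0,0],[-0.1,0,0.1],[0,0,0],[0,0,0],[0,0,0],[0,0,0]]}'; python3 - <<'E'
from h import *
import pickle
need([422,-283,150],-0.17,np.radians(12))
pickle.dump(P('wrist'),open('w3.pkl','wb')); cv2.imwrite('pics/w3.png',capture('wrist')[:,:,::-1])
E
```

```text
time: 6.55
tool_pos: [420.1, -285.4, 129.5]
tcp_rot: [-2.953, -0.013, -1.767]
contact_force: [0.6, -0.3, 0.4]
grip_width: 91.9
t 6.55 tcp [ 420.1 -285.4  129.5] rpy [-2.953 -0.013 -1.767] F [ 0.6 -0.3  0.4] M [-0.04  0.32 -0.05] w 91.9
target tcp [ 425.9 -283.7  131.4] shift rows(20mm) [0.289 0.085 0.095] turn rows(6deg) [ 0.085 -0.218  0.252]
```

View pics/w3.png

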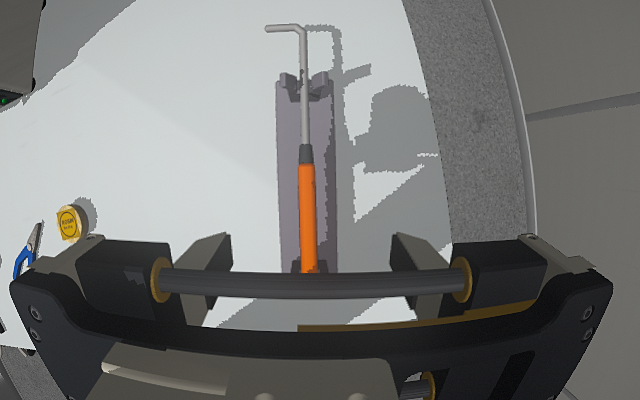

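```bash
python3 - <<'E'
from h import *
import pickle
pp=pickle.load(open('w3.pkl','rb'))
im=cv2.imread('pics/w3.png');hsv=cv2.cvtColor(im,cv2.COLOR_BGR2HSV); m=cv2.inRange(hsv,(5,150,60),(18,255,255)); m[:,:280]=0;m[:,340:]=0;m[:150]=0
ys,xs=np.nonzero(m)
for y in(166,200,240,262):
    s=xs[ys==y]; print(y,s.min(),s.max()+1)
    print(onz('wrist',(s.min()+s.max()+1)/2,y+.5,54,pp))
print('front end y',ys.min(),ys.max())
print('front end',onz('wrist',307,ys.min(),50,pp))
print('hook corner',onz('wrist',303,28,45,pp),'tip',onz('wrist',266,27,45,pp),'shaft',onz('wrist',305,120,48,pp),onz('wrist',303.5,60,48,pp))
E
```

```text
166 299 314
[ 467.15424547 -291.66516852   54.        ]
200 299 316
[ 440.64062839 -287.14852305   54.        ]
240 300 316
[ 408.68845942 -281.12277102   54.        ]
262 301 317
[ 390.20216338 -278.22871582   54.        ]
front end y 164 272
front end [ 469.04681838 -292.44615826   50.        ]
hook corner [ 586.88206188 -312.2992616    45.        ] tip [ 595.06580982 -281.16194576   45.        ] shaft [ 504.49773331 -297.87431401   48.        ] [ 555.51092686 -306.67019679   48.        ]
```

```bash
python3 - <<'E'
from h import *
need([421,-283.8,45],-0.171,np.radians(12))
E
python3 -m jog '{"xyz":[[0.15,0.03,-0.8],[0.1,0.03,-0.8],[0,0,-0.8],[0,0,-0.8],[0,0,-0.5],[0,0,0]],"angular":[[0.05,-0.1,0.15],[0.05,-0.1,0.1],[0,0,0],[0,0,0],[0,0,0],[0,0,0]]}'; python3 - <<'E'
from h import *
need([421,-283.8,45],-0.171,np.radians(12))
E
```

```text
t 6.6 tcp [ 419.4 -287.6  127.9] rpy [-2.954 -0.013 -1.768] F [-0.6 -2.3 -0.7] M [-0.16  0.32 -0.02] w 92.0
target tcp [ 424.9 -284.5   26.4] shift rows(20mm) [ 0.273  0.157 -5.075] turn rows(6deg) [ 0.086 -0.231  0.255]
time: 7.2
tool_pos: [422.4, -286.1, 50.0]
tcp_rot: [-2.944, -0.002, -1.752]
contact_force: [0.3, 0.7, 0.0]
grip_width: 91.7
t 7.2 tcp [ 422.4 -286.1   50. ] rpy [-2.944e+00 -2.000e-03 -1.752e+00] F [0.3 0.7 0. ] M [ 0.02  0.28 -0.03] w 91.7
target tcp [ 424.9 -284.5   26.4] shift rows(20mm) [ 0.123  0.081 -1.177] turn rows(6deg) [-0.004 -0.117  0.095]
```

```bash
python3 -m jog '{"xyz":[[0.12,0.08,-0.6],[0,0,-0.5],[0,0,0],[0,0,0]],"angular":[[0,-0.1,0.1],[0,0,0],[0,0,0],[0,0,0]]}'; python3 - <<'E'
from h import *
need([421,-283.8,45],-0.171,np.radians(12))
E
```

```text
time: 7.6
tool_pos: [425.9, -284.8, 29.0]
tcp_rot: [-2.933, -0.002, -1.742]
contact_force: [0.5, 0.5, -0.2]
grip_width: 92.3
t 7.6 tcp [ 425.9 -284.8   29. ] rpy [-2.933e+00 -2.000e-03 -1.742e+00] F [ 0.5  0.5 -0.2] M [-0.09  0.32  0.02] w 92.3
target tcp [ 424.9 -284.5   26.4] shift rows(20mm) [-0.05   0.015 -0.129] turn rows(6deg) [ 0.017 -0.012  0.002]
```

```bash
python3 -m jog '{"xyz":[[-0.05,0,-0.13],[0,0,0],[0,0,0],[0,0,0],[0,0,0],[0,0,0]],"angular":[[0,0,0],[0,0,0],[0,0,0],[0,0,0],[0,0,0],[0,0,0]]}' 1; python3 - <<'E'
from h import *
obs()
E
```

```text
time: 8.2
tool_pos: [425.6, -285.8, 28.1]
tcp_rot: [-2.931, -0.004, -1.743]
contact_force: [-0.5, 0.0, -0.3]
grip_width: 48.5
t 8.2 tcp [ 425.6 -285.8   28.1] rpy [-2.931 -0.004 -1.743] F [-0.5  0.  -0.3] M [-0.01  0.3  -0.01] w 48.5
```

```bash
python3 -m jog '{"xyz":[[0,0.0,-0.05],[0,0,0],[0,0,0],[0,0,0],[0,0,0],[0,0,0],[0,0,0],[0,0,0]],"angular":[[0,0,0],[0,0,0],[0,0,0],[0,0,0],[0,0,0],[0,0,0],[0,0,0],[0,0,0]]}' 1; python3 - <<'E'
from h import *
need([421,-283.8,45],-0.171,np.radians(12))
E
```

```text
time: 9.0
tool_pos: [425.6, -285.8, 27.0]
tcp_rot: [-2.931, -0.004, -1.743]
contact_force: [0.5, 0.1, -0.2]
grip_width: 13.8
t 9.0 tcp [ 425.6 -285.8   27. ] rpy [-2.931 -0.004 -1.743] F [ 0.5  0.1 -0.2] M [-0.04  0.35 -0.02] w 13.8
target tcp [ 424.9 -284.5   26.4] shift rows(20mm) [-0.033  0.065 -0.03 ] turn rows(6deg) [0.04  0.007 0.01 ]
```

```bash
python3 -m jog '{"xyz":[[0,0,0.4],[0,0,0.6],[0,0,0.8],[0,0,0.8],[0,0,0.8],[0,0,0.8],[0,0,0.8],[0,0,0]],"angular":[[0,0,0],[0,0,0],[0,0,0],[0,0,0],[0,0,0],[0,0,0],[0,0,0],[0,0,0]]}'; python3 - <<'E'
from h import *
import pickle
obs()
pickle.dump(P('wrist'),open('w4.pkl','wb'))
for n in('wrist','top','side'): cv2.imwrite(f'pics/{n}4.png',capture(n)[:,:,::-1])
obs()
zoom('pics/top4.png',390,180,70,150,4,'pics/t4.png'); zoom('pics/side4.png',230,230,150,100,5,'pics/s4.png')
E
```

```text
time: 9.8
tool_pos: [424.2, -284.9, 133.2]
tcp_rot: [-2.933, -0.004, -1.743]
contact_force: [0.1, -1.0, 0.2]
grip_width: 13.5
t 9.8 tcp [ 424.2 -284.9  133.2] rpy [-2.933 -0.004 -1.743] F [ 0.1 -1.   0.2] M [-0.08  0.31  0.02] w 13.5
t 9.95 tcp [ 423.  -283.6  130.4] rpy [-2.937e+00 -1.000e-03 -1.743e+00] F [-0.6  0.2 -1. ] M [0.01 0.33 0.  ] w 13.7
```

View pics/wrist4.png

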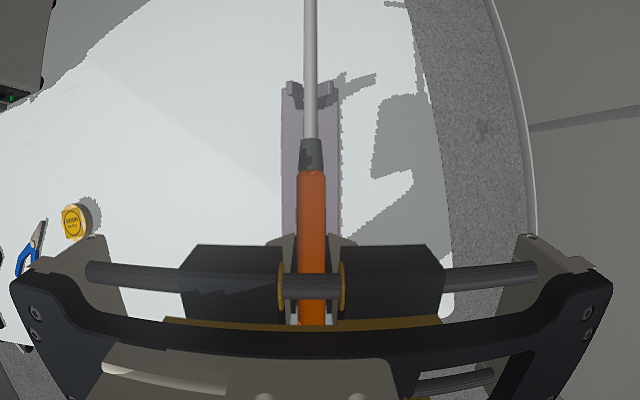

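View pics/t4.png

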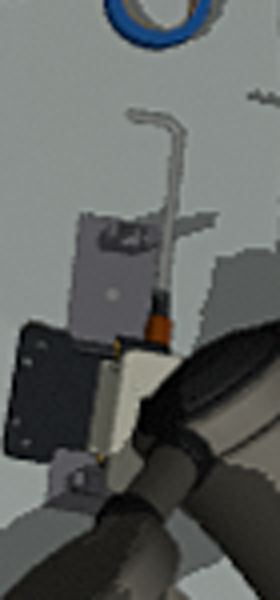

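View pics/s4.png

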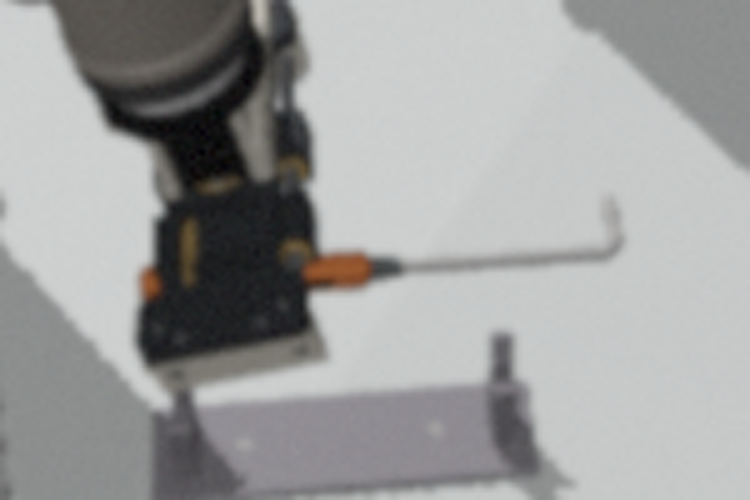

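```bash
python3 - <<'E'
from h import *
o=obs()
tcp=np.array([423.6,-284.2,131.8])
for a,b in(((435.5,212),(353,279)),((422,208),(351.6,269.6)),((433.5,232),(331,281.6))):
    p,e=tri(ray('top',*a),ray('side',*b)); print(p.round(1),e.round(1),(p-tcp).round(1))
# shaft line in side picture: near handle (405,268)/5, hook (600,255)/5 -> intersect with vertical plane of the pole
u=np.array([np.cos(-.171),np.sin(-.171),0]); nrm=np.array([-u[1],u[0],0]); c0=np.array([421,-282.5,0])
for px in((405,268),(500,262),(600,255)):
    c,d=ray('side',230+px[0]/5,230+px[1]/5); s=nrm@(c0-c)/(nrm@d); X=c+d*s; print(X.round(1),(X-tcp)@u,X[2]-tcp[2])
E
```

```text
t 9.95 tcp [ 423.  -283.6  130.4] rpy [-2.937e+00 -1.000e-03 -1.743e+00] F [-0.6  0.2 -1. ] M [0.01 0.33 0.  ] w 13.7
[ 584.5 -311.2  151.5] 3.4 [160.9 -27.   19.7]
[ 594.  -279.6  146.6] 0.3 [170.4   4.6  14.8]
[ 533.4 -303.4  149.2] 0.2 [109.8 -19.2  17.4]
[ 486.2 -293.8  144.8] 63.31142044332002 12.987945314968158
[ 531.5 -301.6  144.3] 109.27696952283746 12.506769931702536
[ 579.6 -309.9  144.3] 158.06877353282638 12.539612163818958
```

```bash
cat >> h.py <<'E'
OFF=Rn.from_euler('xyz',[-2.932,-0.004,-1.743]).inv().apply([167,-10,18])
def hookpos(o=None):
    o=o or bot.get_obs(); return o['tool_pos']+Rn.from_euler('xyz',o['tcp_rot']).apply(OFF)
YC=-0.107; EX=np.array([np.cos(YC),np.sin(YC),0]);EY=np.array([-np.sin(YC),np.cos(YC),0])
EYE=np.array([692.5,151.3,240.6])
def nh(a,b,c,yaw=YC): # hook at eye + a*EX+b*EY+c z, pole yaw
    o=obs(); R=Rn.from_euler('z',yaw+0.172)*Rn.from_euler('xyz',[-2.932,-0.004,-1.743])
    hp=hookpos(o); r=hp-EYE; print('hook',hp.round(1),'rel eye in cab',[(r@EX).round(1),(r@EY).round(1),r[2].round(1)])
    tcp=EYE+a*EX+b*EY+np.array([0,0,c])-R.apply(OFF); d=tcp-o['tool_pos']; w=(R*Rn.from_euler('xyz',o['tcp_rot']).inv()).as_rotvec()
    print('tgt tcp',tcp.round(1),'shift',(d/20).round(3),'turn',(np.degrees(w)/6).round(3))
E
python3 - <<'E'
from h import *
nh(-80,-28,0)
E
```

```text
t 9.95 tcp [ 423.  -283.6  130.4] rpy [-2.937e+00 -1.000e-03 -1.743e+00] F [-0.6  0.2 -1. ] M [0.01 0.33 0.  ] w 13.7
hook [ 590.1 -293.6  147.6] rel eye in cab [np.float64(-54.3), np.float64(-453.3), np.float64(-93.0)]
tgt tcp [442.7 131.1 222.6] shift [ 0.983 20.737  4.611] turn [-0.038 -0.045  0.618]
```

```bash
python3 -m jog '{"xyz":[[-0.1,0.6,0.5],[-0.1,0.9,0.5],[-0.1,0.9,0.5],[0,0.9,0.5],[0,0.9,0.5],[0,0.9,0.5],[0,0.9,0.5],[0,0.9,0.5],[0,0.9,0.3],[0,0.9,0.3]],"angular":[[0,0,0.1],[0,0,0.1],[0,0,0.1],[0,0,0.1],[0,0,0.1],[0,0,0],[0,0,0],[0,0,0],[0,0,0],[0,0,0]]}'; python3 -m jog '{"xyz":[[0,0.9,0],[0,0.9,0],[0,0.9,0],[0,0.9,0],[0,0.9,0],[0,0.9,0],[0,0.9,0],[0,0.9,0],[0,0.9,0],[0,0.5,0]],"angular":[[0,0,0],[0,0,0],[0,0,0],[0,0,0],[0,0,0],[0,0,0],[0,0,0],[0,0,0],[0,0,0],[0,0,0]]}';python3 - <<'E'
from h import *
nh(-80,-28,0)
E
```

```text
time: 10.95
tool_pos: [409.0, -95.4, 220.7]
tcp_rot: [-2.953, 0.01, -1.687]
contact_force: [0.6, -0.0, -0.1]
grip_width: 13.9
time: 11.95
tool_pos: [398.3, 90.1, 218.5]
tcp_rot: [-2.966, 0.012, -1.681]
contact_force: [-0.1, -0.8, -0.5]
grip_width: 13.6
t 11.95 tcp [398.3  90.1 218.5] rpy [-2.966  0.012 -1.681] F [-0.1 -0.8 -0.5] M [-0.03  0.26 -0.06] w 13.6
hook [566.1  90.3 231.2] rel eye in cab [np.float64(-119.2), np.float64(-74.1), np.float64(-9.4)]
tgt tcp [442.7 131.1 222.6] shift [2.218 2.05  0.204] turn [-0.183 -0.307  0.023]
```

```bash
python3 -m jog '{"xyz":[[0.4,0.5,0.05],[0.5,0.5,0.05],[0.5,0.5,0.05],[0.5,0.4,0.05],[0.2,0,0],[0,0,0],[0,0,0]],"angular":[[-0.1,-0.15,0],[-0.1,-0.15,0],[0,0,0],[0,0,0],[0,0,0],[0,0,0],[0,0,0]]}';python3 - <<'E'
from h import *
nh(-80,-30,0)
for n in('wrist','top','side'): cv2.imwrite(f'pics/{n}5.png',capture(n)[:,:,::-1])
obs()
zoom('pics/top5.png',150,120,180,130,4,'pics/t5.png'); zoom('pics/side5.png',230,80,170,130,4,'pics/s5.png')
E
```

```text
time: 12.65
tool_pos: [437.5, 132.4, 220.9]
tcp_rot: [-2.94, -0.007, -1.675]
contact_force: [-0.2, -0.2, -0.9]
grip_width: 13.8
t 12.65 tcp [437.5 132.4 220.9] rpy [-2.94  -0.007 -1.675] F [-0.2 -0.2 -0.9] M [-0.02  0.37 -0.  ] w 13.8
hook [604.9 133.7 237.5] rel eye in cab [np.float64(-85.2), np.float64(-26.8), np.float64(-3.1)]
tgt tcp [442.5 129.1 222.6] shift [ 0.25  -0.162  0.087] turn [ 0.024 -0.079 -0.024]
t 12.8 tcp [437.4 132.3 221. ] rpy [-2.939 -0.007 -1.676] F [ 0.1 -0.3 -0.1] M [ 0.05  0.38 -0.03] w 13.7
```

View pics/t5.png

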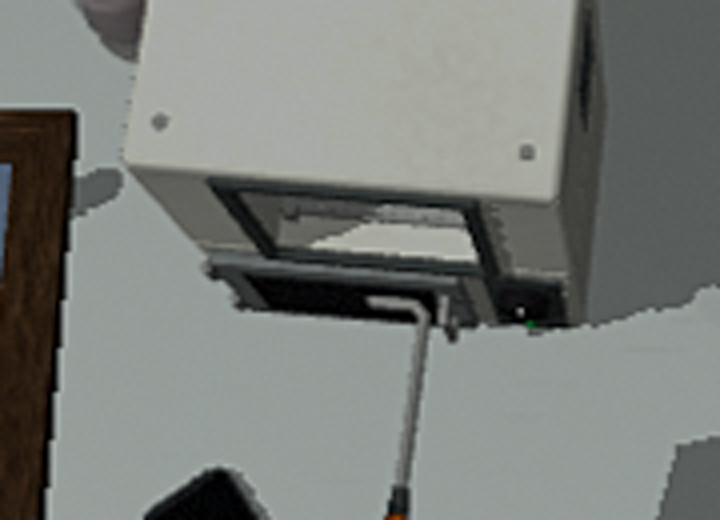

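View pics/s5.png

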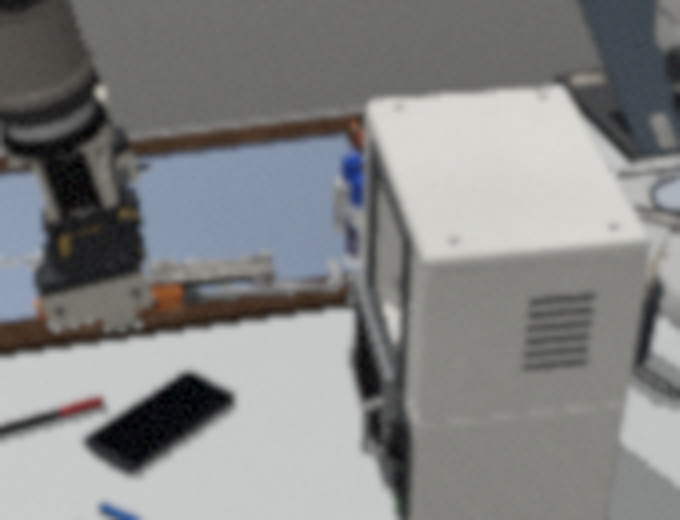

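View pics/wrist5.png

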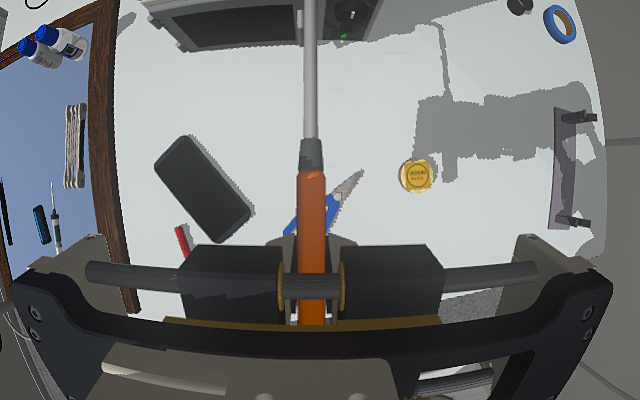

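```bash
python3 - <<'E'
from h import *
hp=hookpos(); 
for n,px in(('corner',(256.25,197)),('tip',(242.0,195.25))): print(n,onz('top',*px,239).round(1))
o=bot.get_obs();R=Rn.from_euler('xyz',o['tcp_rot'])
px=R.apply([-1,0,0]); print('pole left',px.round(3)); print('pred corner',hp-18*px,'tip',hp+15.5*px)
print(proj('side',hp+15.5*px),proj('side',hp-18*px))
# trim features in top: trim inner bottom corners (275,250),(478,263); outer top-left (210,180) 
from eye import cab
print('pred inner bottom corners (x=-85,z157)',(proj('top',cab(-85,64,157))-[150,120])*4,(proj('top',cab(-85,-64,157))-[150,120])*4)
print('top-front corners',(proj('top',cab(-85,120,305))-[150,120])*4,(proj('top',cab(-85,-120,305))-[150,120])*4)
E
```

```text
corner [599.5 117.4 239. ]
tip [603.7 149.9 239. ]
pole left [ 0.105  0.994 -0.007]
pred corner [602.91846153 115.68187841 237.86689665] tip [606.42657544 148.99680285 237.62410887]
[313.06534821 144.58123525] [314.71010156 150.56250614]
pred inner bottom corners (x=-85,z157) [282.59630923 249.62565023] [487.57433278 270.08971724]
top-front corners [121.77237275 160.8501725 ] [564.0044613  204.57183943]
```

```bash
python3 -m jog '{"xyz":[[0.5,-0.26,0.15],[0.7,-0.07,0],[0.7,-0.07,0],[0.7,-0.07,0],[0.7,-0.07,0],[0.5,-0.05,0],[0,0,0],[0,0,0]],"angular":[[0,-0.07,0],[0,0,0],[0,0,0],[0,0,0],[0,0,0],[0,0,0],[0,0,0],[0,0,0]]}';python3 - <<'E'
from h import *
nh(1,-30,0)
E
```

```text
time: 13.6
tool_pos: [521.8, 116.9, 224.8]
tcp_rot: [-2.928, -0.006, -1.679]
contact_force: [-0.2, -0.5, -0.6]
grip_width: 13.9
t 13.6 tcp [521.8 116.9 224.8] rpy [-2.928 -0.006 -1.679] F [-0.2 -0.5 -0.6] M [-0.02  0.39  0.01] w 13.9
hook [689.  117.7 243.4] rel eye in cab [np.float64(0.1), np.float64(-33.8), np.float64(2.8)]
tgt tcp [523.  120.5 222.6] shift [ 0.061  0.178 -0.112] turn [0.024 0.031 0.01 ]
```

```bash
python3 -m jog '{"xyz":[[0.06,0.2,-0.12],[0,0.2,0],[0,0.1,0],[0,0,0]],"angular":[[0.02,0.03,0],[0,0,0],[0,0,0],[0,0,0]]}';python3 - <<'E'
from h import *
nh(1,-12,0)
cv2.imwrite('pics/wrist6.png',capture('wrist')[:,:,::-1])
E
```

```text
time: 14.0
tool_pos: [521.8, 128.2, 222.2]
tcp_rot: [-2.933, -0.004, -1.679]
contact_force: [-0.6, 0.2, -1.3]
grip_width: 14.1
t 14.0 tcp [521.8 128.2 222.2] rpy [-2.933 -0.004 -1.679] F [-0.6  0.2 -1.3] M [-0.01  0.3   0.01] w 14.1
hook [689.1 129.  240.1] rel eye in cab [np.float64(-1.0), np.float64(-22.6), np.float64(-0.5)]
tgt tcp [524.9 138.4 222.6] shift [0.157 0.511 0.018] turn [ 0.    -0.009  0.005]
```

View pics/wrist6.png

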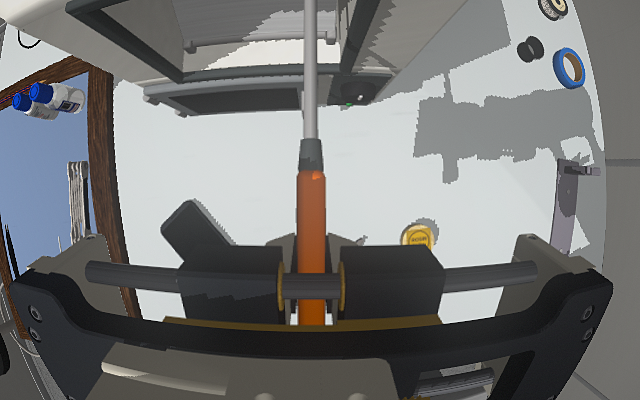

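```bash
python3 -m jog '{"xyz":[[0.12,0.13,0.02],[0.02,0.15,0],[0.02,0.15,0],[0.02,0.15,0]],"angular":[[0,0,0],[0,0,0],[0,0,0],[0,0,0]]}';python3 - <<'E'
from h import *
nh(1,-5,0)
E
```

```text
time: 14.45
tool_pos: [525.6, 140.4, 223.1]
tcp_rot: [-2.932, -0.004, -1.679]
contact_force: [0.5, 0.2, -0.8]
grip_width: 13.8
t 14.45 tcp [525.6 140.4 223.1] rpy [-2.932 -0.004 -1.679] F [ 0.5  0.2 -0.8] M [-0.01  0.33  0.01] w 13.8
hook [692.9 141.2 241. ] rel eye in cab [np.float64(1.5), np.float64(-10.0), np.float64(0.4)]
tgt tcp [525.7 145.4 222.6] shift [ 0.004  0.246 -0.024] turn [ 0.    -0.002  0.007]
```

```bash
python3 -m jog '{"xyz":[[0.01,0.2,-0.02],[0.02,0.2,0],[0,0.1,0],[0,0,0]],"angular":[[0,0,0],[0,0,0],[0,0,0],[0,0,0]]}';python3 - <<'E'
from h import *
nh(0,0,0)
E
```

```text
time: 14.85
tool_pos: [526.2, 152.0, 222.5]
tcp_rot: [-2.932, -0.004, -1.678]
contact_force: [-0.2, 0.2, -0.6]
grip_width: 13.7
t 14.85 tcp [526.2 152.  222.5] rpy [-2.932 -0.004 -1.678] F [-0.2  0.2 -0.6] M [-0.05  0.31  0.02] w 13.7
hook [693.5 152.8 240.5] rel eye in cab [np.float64(0.8), np.float64(1.6), np.float64(-0.1)]
tgt tcp [525.2 150.4 222.6] shift [-0.05  -0.077  0.003] turn [-0.001 -0.004  0.   ]
```

```bash
python3 -m jog '{"xyz":[[-0.25,0.0,0],[-0.25,0.03,0],[-0.25,0.03,0],[-0.2,0.02,0],[0,0,0]],"angular":[[0,0,0],[0,0,0],[0,0,0],[0,0,0],[0,0,0]]}';python3 - <<'E'
from h import *
nh(-20,0,0)
cv2.imwrite('pics/top7.png',capture('top')[:,:,::-1]);cv2.imwrite('pics/wrist7.png',capture('wrist')[:,:,::-1])
zoom('pics/top7.png',150,120,180,130,4,'pics/t7.png')
E
```

```text
time: 15.35
tool_pos: [506.0, 153.5, 223.0]
tcp_rot: [-2.931, -0.004, -1.678]
contact_force: [0.4, -0.9, -0.6]
grip_width: 13.9
t 15.35 tcp [506.  153.5 223. ] rpy [-2.931 -0.004 -1.678] F [ 0.4 -0.9 -0.6] M [-0.05  0.24 -0.05] w 13.9
hook [673.2 154.3 241.3] rel eye in cab [np.float64(-19.5), np.float64(0.9), np.float64(0.7)]
tgt tcp [505.3 152.6 222.6] shift [-0.032 -0.046 -0.021] turn [-0.001  0.014  0.002]
```

View pics/t7.png

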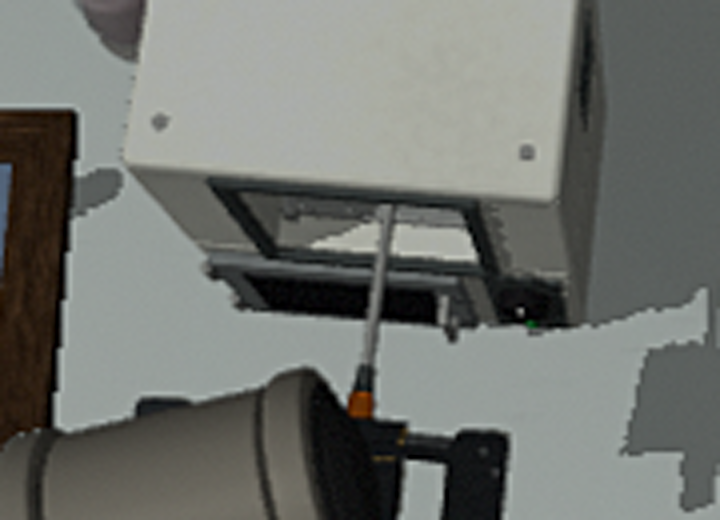

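View pics/wrist7.png

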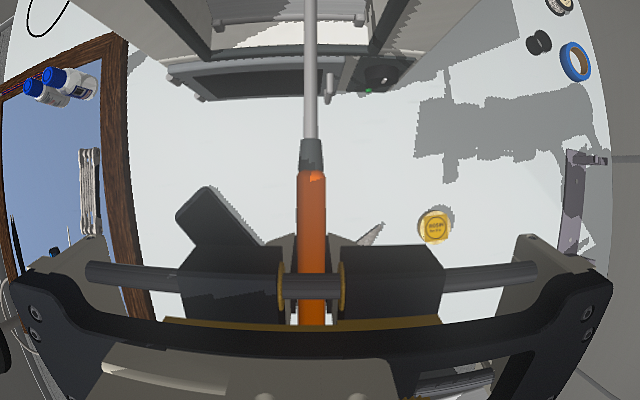

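```bash
python3 -m jog '{"xyz":[[-0.2,0.02,0],[-0.2,0.02,-0.03],[0,0,0]],"angular":[[0,0,0],[0,0,0],[0,0,0]]}'; python3 -m jog '{"xyz":[[0,0,0]],"angular":[[0,0,0]]}';python3 - <<'E'
from h import *
nh(-28,0,0)
E
```

```text
time: 15.75
tool_pos: [498.1, 154.2, 222.3]
tcp_rot: [-2.93, -0.004, -1.679]
contact_force: [0.7, 0.1, -0.3]
grip_width: 13.9
time: 15.85
tool_pos: [498.0, 154.2, 222.4]
tcp_rot: [-2.93, -0.004, -1.679]
contact_force: [0.9, 0.1, -1.2]
grip_width: 13.7
t 15.85 tcp [498.  154.2 222.4] rpy [-2.93  -0.004 -1.679] F [ 0.9  0.1 -1.2] M [0.03 0.13 0.02] w 13.7
hook [665.3 155.  240.7] rel eye in cab [np.float64(-27.4), np.float64(0.8), np.float64(0.1)]
tgt tcp [497.4 153.4 222.6] shift [-0.034 -0.039  0.01 ] turn [-0.002  0.019  0.005]
```

```bash
for i in 1; do python3 -m jog '{"xyz":[[-0.1,0.01,0],[0,0,0]],"angular":[[0,0,0],[0,0,0]]}'; python3 -m jog '{"xyz":[[-0.1,0.01,0],[0,0,0]],"angular":[[0,0,0],[0,0,0]]}';done; python3 - <<'E'
from h import *
nh(-32,0,0)
E
```

```text
time: 16.05
tool_pos: [496.0, 154.4, 222.3]
tcp_rot: [-2.93, -0.004, -1.679]
contact_force: [0.2, -0.7, -1.2]
grip_width: 13.8
time: 16.25
tool_pos: [493.9, 154.6, 222.2]
tcp_rot: [-2.93, -0.004, -1.679]
contact_force: [0.8, -0.2, -1.7]
grip_width: 14.0
t 16.25 tcp [493.9 154.6 222.2] rpy [-2.93  -0.004 -1.679] F [ 0.8 -0.2 -1.7] M [-0.07  0.26 -0.07] w 14.0
hook [661.1 155.3 240.5] rel eye in cab [np.float64(-31.6), np.float64(0.6), np.float64(-0.1)]
tgt tcp [493.4 153.8 222.6] shift [-0.024 -0.036  0.02 ] turn [-0.001  0.017  0.007]
```

```bash
python3 -m jog '{"xyz":[[-0.1,0.01,0],[0,0,0]],"angular":[[0,0,0],[0,0,0]]}'; python3 -m jog '{"xyz":[[-0.1,0.01,0],[0,0,0]],"angular":[[0,0,0],[0,0,0]]}'; python3 -c "
from h import *
nh(-36,0,0)"
```

```text
time: 16.45
tool_pos: [491.7, 154.8, 222.1]
tcp_rot: [-2.93, -0.004, -1.679]
contact_force: [0.4, -0.1, -0.8]
grip_width: 13.5
time: 16.65
tool_pos: [489.5, 155.0, 222.2]
tcp_rot: [-2.93, -0.004, -1.679]
contact_force: [1.0, -0.2, -0.2]
grip_width: 13.6
t 16.65 tcp [489.5 155.  222.2] rpy [-2.93  -0.004 -1.679] F [ 1.  -0.2 -0.2] M [-0.02  0.17 -0.  ] w 13.6
hook [656.8 155.7 240.4] rel eye in cab [np.float64(-36.0), np.float64(0.6), np.float64(-0.2)]
tgt tcp [489.4 154.3 222.6] shift [-0.006 -0.035  0.022] turn [-0.     0.016  0.007]
```

```bash
python3 -m jog '{"xyz":[[-0.08,0.01,0],[0,0,0]],"angular":[[0,0,0],[0,0,0]]}'; python3 -c "
from h import *
nh(-36,0,0)"
```

```text
time: 16.85
tool_pos: [487.8, 155.2, 222.2]
tcp_rot: [-2.93, -0.004, -1.679]
contact_force: [0.8, -0.3, -1.9]
grip_width: 13.4
t 16.85 tcp [487.8 155.2 222.2] rpy [-2.93  -0.004 -1.679] F [ 0.8 -0.3 -1.9] M [-0.01  0.26 -0.05] w 13.4
hook [655.1 155.9 240.5] rel eye in cab [np.float64(-37.7), np.float64(0.6), np.float64(-0.1)]
tgt tcp [489.4 154.3 222.6] shift [ 0.079 -0.046  0.019] turn [-0.001  0.018  0.008]
```

```bash
python3 - <<'E'
from h import *
for n in('top','side'): cv2.imwrite(f'pics/{n}8.png',capture(n)[:,:,::-1])
zoom('pics/top8.png',190,150,100,60,7,'pics/t8.png')
zoom('pics/top5.png',190,150,100,60,7,'pics/t5b.png')
zoom('pics/side8.png',290,90,80,110,5,'pics/s8.png')
E
```

```text
(no output)
```

View pics/t8.png

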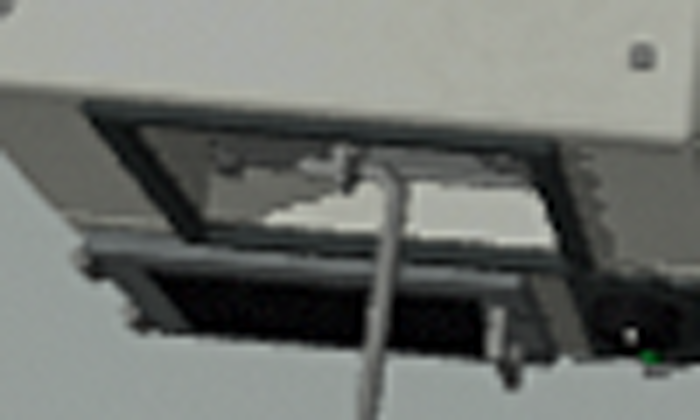

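View pics/s8.png

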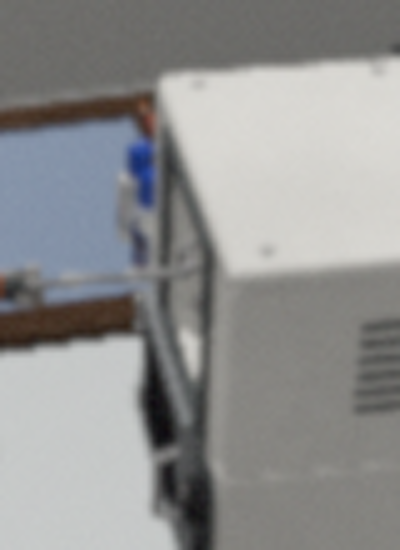

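```bash
python3 -m jog '{"xyz":[[-0.06,0.01,0],[0,0,0]],"angular":[[0,0,0],[0,0,0]]}'; python3 -c "
from h import *
nh(-36,0,0)"
```

```text
time: 17.15
tool_pos: [486.8, 155.4, 222.2]
tcp_rot: [-2.93, -0.004, -1.679]
contact_force: [1.8, -0.4, -2.5]
grip_width: 13.7
t 17.15 tcp [486.8 155.4 222.2] rpy [-2.93  -0.004 -1.679] F [ 1.8 -0.4 -2.5] M [-0.1   0.28 -0.05] w 13.7
hook [654.1 156.1 240.6] rel eye in cab [np.float64(-38.7), np.float64(0.7), np.float64(-0.0)]
tgt tcp [489.4 154.3 222.6] shift [ 0.13  -0.054  0.018] turn [-0.     0.02   0.008]
```

```bash
python3 -m jog '{"xyz":[[-0.06,0,0],[0,0,0]],"angular":[[0,0,0],[0,0,0]]}'; python3 -c "
from h import *
nh(-36,0,0)"
```

```text
time: 17.35
tool_pos: [486.7, 155.4, 222.6]
tcp_rot: [-2.927, -0.003, -1.679]
contact_force: [2.9, -0.8, -2.9]
grip_width: 13.7
t 17.35 tcp [486.7 155.4 222.6] rpy [-2.927 -0.003 -1.679] F [ 2.9 -0.8 -2.9] M [-0.07  0.24 -0.1 ] w 13.7
hook [653.9 156.1 241.3] rel eye in cab [np.float64(-38.9), np.float64(0.6), np.float64(0.7)]
tgt tcp [489.4 154.3 222.6] shift [ 0.137 -0.055  0.002] turn [-0.003  0.044  0.008]
```

```bash
python3 -m jog '{"xyz":[[-0.06,0,0],[0,0,0]],"angular":[[0,0,0],[0,0,0]]}'; python3 -c "
from h import *
nh(-36,0,0)"
```

```text
time: 17.55
tool_pos: [486.6, 155.4, 222.9]
tcp_rot: [-2.925, -0.003, -1.679]
contact_force: [4.0, -0.6, -2.1]
grip_width: 14.1
t 17.55 tcp [486.6 155.4 222.9] rpy [-2.925 -0.003 -1.679] F [ 4.  -0.6 -2.1] M [-0.02  0.15  0.01] w 14.1
hook [653.8 156.1 242.1] rel eye in cab [np.float64(-39.0), np.float64(0.7), np.float64(1.5)]
tgt tcp [489.4 154.3 222.6] shift [ 0.14  -0.057 -0.015] turn [-0.005  0.069  0.008]
```

```bash
python3 -m jog '{"xyz":[[-0.06,0,-0.02]],"angular":[[0,0,0]]}'; python3 -c "
from h import *
nh(-36,0,0)"
```

```text
time: 17.65
tool_pos: [486.2, 155.5, 222.8]
tcp_rot: [-2.923, -0.002, -1.679]
contact_force: [5.5, 0.1, -2.6]
grip_width: 13.8
t 17.65 tcp [486.2 155.5 222.8] rpy [-2.923e+00 -2.000e-03 -1.679e+00] F [ 5.5  0.1 -2.6] M [ 0.   -0.24  0.02] w 13.8
hook [653.3 156.2 242.3] rel eye in cab [np.float64(-39.5), np.float64(0.7), np.float64(1.7)]
tgt tcp [489.4 154.3 222.6] shift [ 0.162 -0.06  -0.009] turn [-0.008  0.085  0.008]
```

```bash
python3 -m jog '{"xyz":[[-0.06,0,-0.02]],"angular":[[0,0,0]]}'; python3 -c "
from h import *
nh(-36,0,0)"
```

```text
time: 17.75
tool_pos: [485.6, 155.5, 222.6]
tcp_rot: [-2.922, -0.002, -1.679]
contact_force: [5.6, -0.1, -2.7]
grip_width: 13.7
t 17.75 tcp [485.6 155.5 222.6] rpy [-2.922e+00 -2.000e-03 -1.679e+00] F [ 5.6 -0.1 -2.7] M [ 0.01 -0.19  0.05] w 13.7
hook [652.7 156.2 242.3] rel eye in cab [np.float64(-40.1), np.float64(0.6), np.float64(1.7)]
tgt tcp [489.4 154.3 222.6] shift [ 0.191 -0.062  0.   ] turn [-0.009  0.1    0.008]
```

```bash
python3 -m jog '{"xyz":[[-0.06,0,-0.02]],"angular":[[0,0,0]]}'; python3 -c "
from h import *
nh(-36,0,0)"
```

```text
time: 17.85
tool_pos: [484.8, 155.6, 222.3]
tcp_rot: [-2.921, -0.002, -1.679]
contact_force: [4.4, 0.5, -3.8]
grip_width: 13.8
t 17.85 tcp [484.8 155.6 222.3] rpy [-2.921e+00 -2.000e-03 -1.679e+00] F [ 4.4  0.5 -3.8] M [ 0.05 -0.02  0.11] w 13.8
hook [651.9 156.3 242.2] rel eye in cab [np.float64(-40.9), np.float64(0.6), np.float64(1.6)]
tgt tcp [489.4 154.3 222.6] shift [ 0.231 -0.064  0.016] turn [-0.011  0.108  0.008]
```

```bash
python3 -m jog '{"xyz":[[-0.04,0,-0.08]],"angular":[[0,0,0]]}'; python3 -c "
from h import *
nh(-36,0,0)"
```

```text
time: 17.95
tool_pos: [484.2, 155.6, 220.8]
tcp_rot: [-2.92, -0.001, -1.679]
contact_force: [4.4, 0.6, -1.8]
grip_width: 13.6
t 17.95 tcp [484.2 155.6 220.8] rpy [-2.920e+00 -1.000e-03 -1.679e+00] F [ 4.4  0.6 -1.8] M [-0.   -0.01  0.07] w 13.6
hook [651.2 156.3 240.8] rel eye in cab [np.float64(-41.6), np.float64(0.6), np.float64(0.2)]
tgt tcp [489.4 154.3 222.6] shift [ 0.262 -0.066  0.091] turn [-0.012  0.114  0.007]
```

```bash
python3 -m jog '{"xyz":[[-0.05,0,-0.06]],"angular":[[0,0,0]]}'; python3 -c "
from h import *
nh(-36,0,0)"
```

```text
time: 18.05
tool_pos: [483.0, 155.7, 219.5]
tcp_rot: [-2.92, -0.001, -1.679]
contact_force: [1.6, -0.3, -0.9]
grip_width: 13.9
t 18.05 tcp [483.  155.7 219.5] rpy [-2.920e+00 -1.000e-03 -1.679e+00] F [ 1.6 -0.3 -0.9] M [-0.01  0.13  0.01] w 13.9
hook [650.1 156.4 239.5] rel eye in cab [np.float64(-42.7), np.float64(0.5), np.float64(-1.1)]
tgt tcp [489.4 154.3 222.6] shift [ 0.32  -0.069  0.155] turn [-0.013  0.113  0.006]
```

```bash
python3 -m jog '{"xyz":[[0,0,0]],"angular":[[0,0,0]]}'; python3 -c "
from h import *
obs()"; python3 -m jog '{"xyz":[[-0.03,0,0]],"angular":[[0,0,0]]}'; python3 -c "
from h import *
nh(-36,0,0)"
```

```text
time: 18.15
tool_pos: [482.2, 155.6, 219.1]
tcp_rot: [-2.922, -0.002, -1.679]
contact_force: [-0.6, -0.0, -0.7]
grip_width: 13.6
t 18.15 tcp [482.2 155.6 219.1] rpy [-2.922e+00 -2.000e-03 -1.679e+00] F [-0.6 -0.  -0.7] M [ 0.02  0.36 -0.01] w 13.6
time: 18.25
tool_pos: [481.5, 155.6, 219.2]
tcp_rot: [-2.922, -0.002, -1.679]
contact_force: [3.5, 0.6, -1.0]
grip_width: 13.8
t 18.25 tcp [481.5 155.6 219.2] rpy [-2.922e+00 -2.000e-03 -1.679e+00] F [ 3.5  0.6 -1. ] M [-0.01 -0.32 -0.05] w 13.8
hook [648.6 156.4 238.9] rel eye in cab [np.float64(-44.2), np.float64(0.4), np.float64(-1.7)]
tgt tcp [489.4 154.3 222.6] shift [ 0.395 -0.068  0.172] turn [-0.011  0.098  0.006]
```

```bash
python3 -m jog '{"xyz":[[0.1,-0.01,0],[0.08,-0.01,0],[0,0,0]],"angular":[[0,0,0],[0,0,0],[0,0,0]]}'; python3 -c "
from h import *
nh(-36,0,0)
for n in('top','wrist'): cv2.imwrite(f'pics/{n}9.png',capture(n)[:,:,::-1])
zoom('pics/top9.png',190,150,100,60,7,'pics/t9.png')
obs()"
```

```text
time: 18.55
tool_pos: [484.4, 155.2, 218.9]
tcp_rot: [-2.924, -0.002, -1.679]
contact_force: [0.0, 0.3, -0.8]
grip_width: 13.6
t 18.55 tcp [484.4 155.2 218.9] rpy [-2.924e+00 -2.000e-03 -1.679e+00] F [ 0.   0.3 -0.8] M [-0.05  0.33 -0.04] w 13.6
hook [651.5 155.9 238.2] rel eye in cab [np.float64(-41.3), np.float64(0.2), np.float64(-2.4)]
tgt tcp [489.4 154.3 222.6] shift [ 0.253 -0.044  0.186] turn [-0.008  0.077  0.006]
t 18.65 tcp [484.3 155.2 218.9] rpy [-2.924e+00 -2.000e-03 -1.679e+00] F [-0.2  0.7 -0.9] M [-0.03  0.34  0.02] w 14.0
```

View pics/t9.png

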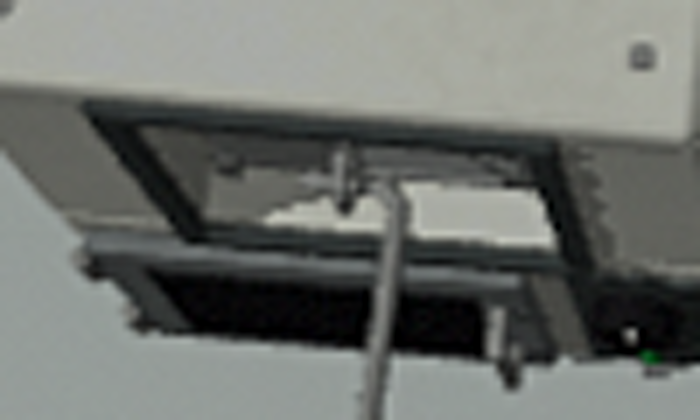

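```bash
python3 -m jog '{"xyz":[[0.06,0,0],[-0.02,-0.2,0],[-0.02,-0.2,0],[-0.02,-0.2,0],[-0.02,-0.2,0],[0,0,0]],"angular":[[0,0,0],[0,0,0],[0,0,0],[0,0,0],[0,0,0],[0,0,0]]}'; python3 -c "
from h import *
nh(-40,-27,-2)"
```

```text
time: 19.25
tool_pos: [483.4, 137.6, 218.7]
tcp_rot: [-2.925, -0.003, -1.679]
contact_force: [-1.4, 0.0, -1.4]
grip_width: 14.2
t 19.25 tcp [483.4 137.6 218.7] rpy [-2.925 -0.003 -1.679] F [-1.4  0.  -1.4] M [ 0.02  0.35 -0.03] w 14.2
hook [650.6 138.3 237.8] rel eye in cab [np.float64(-40.3), np.float64(-17.4), np.float64(-2.8)]
tgt tcp [482.5 127.9 220.6] shift [-0.043 -0.485  0.097] turn [-0.005  0.068  0.005]
```

```bash
python3 -m jog '{"xyz":[[-0.02,-0.25,0],[-0.02,-0.25,0],[-0.01,-0.1,0],[0,0,0]],"angular":[[0,0,0],[0,0,0],[0,0,0],[0,0,0]]}'; python3 -c "
from h import *
nh(-40,-30,-2)
cv2.imwrite('pics/top10.png',capture('top')[:,:,::-1])
zoom('pics/top10.png',190,150,100,60,7,'pics/t10.png')"
```

```text
time: 19.65
tool_pos: [482.3, 124.2, 218.7]
tcp_rot: [-2.925, -0.003, -1.679]
contact_force: [0.1, -0.5, -1.1]
grip_width: 13.7
t 19.65 tcp [482.3 124.2 218.7] rpy [-2.925 -0.003 -1.679] F [ 0.1 -0.5 -1.1] M [0.02 0.36 0.02] w 13.7
hook [649.5 124.9 238. ] rel eye in cab [np.float64(-39.9), np.float64(-30.8), np.float64(-2.6)]
tgt tcp [482.2 124.9 220.6] shift [-0.005  0.033  0.093] turn [-0.005  0.07   0.01 ]
```

View pics/t10.png

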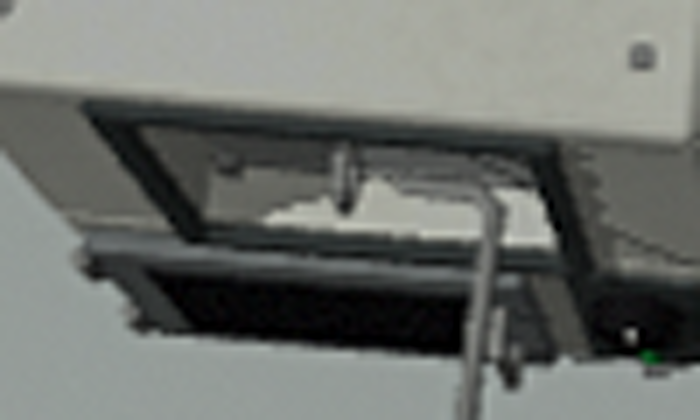

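```bash
python3 -m jog '{"xyz":[[-0.5,0.05,0],[-0.8,0.08,0],[-0.8,0.08,0],[-0.8,0.08,0],[-0.8,0,0],[-0.5,-0.5,0],[0,-0.9,0],[0.1,-0.9,0],[0.1,-0.9,0],[0.1,-0.9,0]],"angular":[[0,0,0],[0,0,0],[0,0,0],[0,0,0],[0,0,0],[0,0,-0.1],[0,0,-0.1],[0,0,-0.1],[0,0,-0.1],[0,0,-0.1]]}'; cat >> h.py <<'E'
def nr(z):
    o=obs(); R=Rn.from_euler('xyz',[-2.931,-0.004,-1.743]); d=np.array([425.6,-285.8,z])-o['tool_pos']
    w=(R*Rn.from_euler('xyz',o['tcp_rot']).inv()).as_rotvec(); print('shift',(d/20).round(3),'turn',(np.degrees(w)/6).round(3))
E
python3 -c "
from h import *
nr(130)"
```

```text
time: 20.7
tool_pos: [395.2, 46.8, 218.3]
tcp_rot: [-2.925, -0.003, -1.728]
contact_force: [1.0, -1.0, -0.7]
grip_width: 14.2
t 20.7 tcp [395.2  46.8 218.3] rpy [-2.925 -0.003 -1.728] F [ 1.  -1.  -0.7] M [-0.02  0.34  0.02] w 14.2
shift [  1.519 -16.632  -4.416] turn [-0.003  0.056 -0.142]
```

```bash
python3 -m jog '{"xyz":[[0,-0.9,0],[0,-0.9,0],[0,-0.9,0],[0.1,-0.9,0],[0.1,-0.9,0],[0.1,-0.9,0],[0.1,-0.9,0],[0.1,-0.9,-0.3],[0.1,-0.9,-0.4],[0.1,-0.9,-0.4]],"angular":[[0,0,-0.1],[0,0,0],[0,0,0],[0,0,0],[0,0,0],[0,0,0],[0,0,0],[0,0,0],[0,0,0],[0,0,0]]}'; python3 -c "
from h import *
nr(130)"
```

```text
time: 21.7
tool_pos: [404.9, -144.4, 197.8]
tcp_rot: [-2.919, -0.007, -1.744]
contact_force: [0.0, -0.5, -0.4]
grip_width: 13.4
t 21.7 tcp [ 404.9 -144.4  197.8] rpy [-2.919 -0.007 -1.744] F [ 0.  -0.5 -0.4] M [ 0.01  0.33 -0.  ] w 13.4
shift [ 1.036 -7.072 -3.39 ] turn [0.045 0.109 0.009]
```

```bash
python3 -m jog '{"xyz":[[0.13,-0.9,-0.4],[0.13,-0.9,-0.4],[0.13,-0.9,-0.4],[0.13,-0.9,-0.4],[0.13,-0.9,-0.4],[0.13,-0.9,-0.4],[0.13,-0.7,-0.3],[0.1,-0.4,-0.2],[0,-0.1,0],[0,0,0]],"angular":[[0,0.05,0],[0,0.05,0],[0,0,0],[0,0,0],[0,0,0],[0,0,0],[0,0,0],[0,0,0],[0,0,0],[0,0,0]]}'; python3 -c "
from h import *
nr(100)"
```

```text
time: 22.7
tool_pos: [420.6, -285.7, 137.3]
tcp_rot: [-2.93, -0.01, -1.751]
contact_force: [-0.2, 0.9, -0.8]
grip_width: 13.6
t 22.7 tcp [ 420.6 -285.7  137.3] rpy [-2.93  -0.01  -1.751] F [-0.2  0.9 -0.8] M [0.02 0.38 0.03] w 13.6
shift [ 0.248 -0.004 -1.863] turn [0.062 0.    0.072]
```

```bash
python3 -m jog '{"xyz":[[0.2,0,-0.2],[0.05,0,0],[0,0,0],[0,0,0]],"angular":[[0.06,0,0.07],[0,0,0],[0,0,0],[0,0,0]]}'; python3 -c "
from h import *
nr(100)
for n in('top','side','wrist'): cv2.imwrite(f'pics/{n}11.png',capture(n)[:,:,::-1])
zoom('pics/top11.png',390,180,70,150,4,'pics/t11.png'); zoom('pics/side11.png',230,230,150,100,5,'pics/s11.png')
"
```

```text
time: 23.1
tool_pos: [426.4, -284.0, 133.9]
tcp_rot: [-2.93, -0.004, -1.74]
contact_force: [-0.3, 0.3, -0.4]
grip_width: 13.8
t 23.1 tcp [ 426.4 -284.   133.9] rpy [-2.93  -0.004 -1.74 ] F [-0.3  0.3 -0.4] M [0.02 0.34 0.04] w 13.8
shift [-0.038 -0.091 -1.694] turn [ 0.     0.007 -0.025]
```

View pics/t11.png

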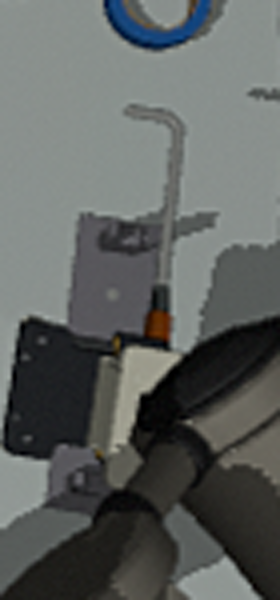

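View pics/s11.png

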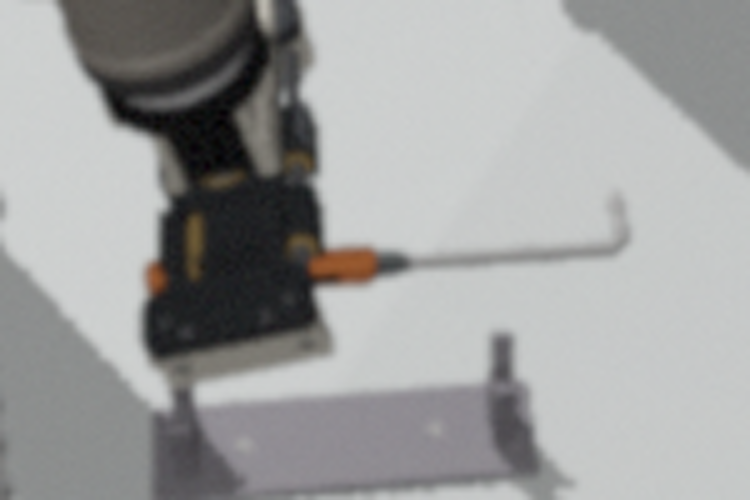

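View pics/wrist11.png

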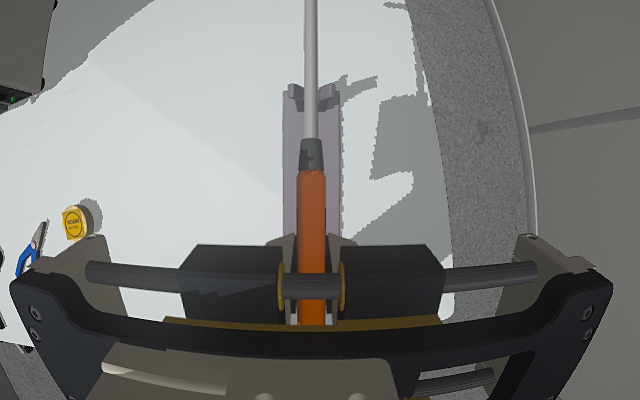

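```bash
python3 -m jog '{"xyz":[[-0.04,-0.09,-0.6],[0,0,-0.8],[0,0,-0.8],[0,0,-0.7],[0,0,0],[0,0,0]],"angular":[[0,0,-0.02],[0,0,0],[0,0,0],[0,0,0],[0,0,0],[0,0,0]]}'; python3 -c "
from h import *
nr(50)"
```

```text
time: 23.85
tool_pos: [426.1, -286.6, 75.7]
tcp_rot: [-2.927, -0.006, -1.743]
contact_force: [0.6, -0.3, -1.0]
grip_width: 14.1
t 23.85 tcp [ 426.1 -286.6   75.7] rpy [-2.927 -0.006 -1.743] F [ 0.6 -0.3 -1. ] M [ 0.04  0.3  -0.03] w 14.1
shift [-0.026  0.042 -1.283] turn [ 0.027  0.03  -0.001]
```

```bash
python3 -m jog '{"xyz":[[-0.02,0.04,-0.5],[0,0,-0.5],[0,0,-0.3],[0,0,0]],"angular":[[0.03,0.03,0],[0,0,0],[0,0,0],[0,0,0]]}'; python3 -c "
from h import *
nr(30)"
```

```text
time: 24.25
tool_pos: [426.4, -286.5, 49.3]
tcp_rot: [-2.929, -0.005, -1.743]
contact_force: [0.2, -0.1, 0.2]
grip_width: 13.7
t 24.25 tcp [ 426.4 -286.5   49.3] rpy [-2.929 -0.005 -1.743] F [ 0.2 -0.1  0.2] M [-0.01  0.36  0.03] w 13.7
shift [-0.042  0.037 -0.966] turn [ 0.017  0.019 -0.002]
```

```bash
python3 -m jog '{"xyz":[[-0.04,0.04,-0.3],[0,0,-0.3],[0,0,-0.2],[0,0,0]],"angular":[[0.02,0.02,0],[0,0,0],[0,0,0],[0,0,0]]}'; python3 -c "
from h import *
nr(27.2)"
```

```text
time: 24.65
tool_pos: [425.7, -285.7, 31.9]
tcp_rot: [-2.931, -0.004, -1.743]
contact_force: [0.9, -0.3, -1.3]
grip_width: 13.6
t 24.65 tcp [ 425.7 -285.7   31.9] rpy [-2.931 -0.004 -1.743] F [ 0.9 -0.3 -1.3] M [ 0.01  0.33 -0.02] w 13.6
shift [-0.003 -0.003 -0.237] turn [-0.004 -0.002 -0.001]
```

```bash
python3 -m jog '{"xyz":[[0,0,-0.12],[0,0,-0.06],[0,0,0],[0,0,0]],"angular":[[0,0,0],[0,0,0],[0,0,0],[0,0,0]]}'; python3 -c "
from h import *
nr(27.0)"
```

```text
time: 25.05
tool_pos: [425.8, -286.0, 28.3]
tcp_rot: [-2.931, -0.004, -1.743]
contact_force: [0.3, -0.9, -0.5]
grip_width: 13.8
t 25.05 tcp [ 425.8 -286.    28.3] rpy [-2.931 -0.004 -1.743] F [ 0.3 -0.9 -0.5] M [0.03 0.34 0.03] w 13.8
shift [-0.012  0.009 -0.063] turn [ 0.     0.002 -0.001]
```

```bash
python3 -m jog '{"xyz":[[0,0,-0.06],[0,0,0],[0,0,0]],"angular":[[0,0,0],[0,0,0],[0,0,0]]}'; python3 -c "
from h import *
nr(27.0)"
```

```text
time: 25.35
tool_pos: [426.1, -286.3, 27.5]
tcp_rot: [-2.93, -0.005, -1.743]
contact_force: [-1.0, -0.2, -0.2]
grip_width: 13.8
t 25.35 tcp [ 426.1 -286.3   27.5] rpy [-2.93  -0.005 -1.743] F [-1.  -0.2 -0.2] M [0.02 0.28 0.05] w 13.8
shift [-0.027  0.023 -0.027] turn [ 0.009  0.011 -0.001]
```

```bash
python3 -m jog '{"xyz":[[0,0,0],[0,0,0],[0,0,0],[0,0,0],[0,0,0],[0,0,0],[0,0,0],[0,0,0],[0,0,0],[0,0,0]],"angular":[[0,0,0],[0,0,0],[0,0,0],[0,0,0],[0,0,0],[0,0,0],[0,0,0],[0,0,0],[0,0,0],[0,0,0]]}' -1;  python3 -m jog '{"xyz":[[0,0,0.3],[0,0,0.6],[0,0,0.8],[0,0,0.8],[0,0,0.8],[0,0,0.8],[0,0,0.8],[-0.3,0,0.5],[0,0,0],[0,0,0]],"angular":[[0,0,0],[0,0,0],[0,0,0],[0,0,0],[0,0,0],[0,0,0],[0,0,0],[0,0,0],[0,0,0],[0,0,0]]}'; python3 -c "
from h import *
nr(130)
import pickle
pickle.dump(P('wrist'),open('w12.pkl','wb'))
for n in('wrist','top','side'): cv2.imwrite(f'pics/{n}12.png',capture(n)[:,:,::-1])
zoom('pics/side12.png',250,280,120,60,6,'pics/s12.png')
zoom('pics/top12.png',190,150,100,60,7,'pics/t12.png')
"
```

```text
time: 26.35
tool_pos: [426.4, -286.5, 27.8]
tcp_rot: [-2.929, -0.005, -1.743]
contact_force: [0.1, -0.9, -0.4]
grip_width: 88.4
time: 27.35
tool_pos: [418.8, -285.9, 142.4]
tcp_rot: [-2.93, -0.006, -1.743]
contact_force: [0.5, 0.9, -0.2]
grip_width: 91.9
t 27.35 tcp [ 418.8 -285.9  142.4] rpy [-2.93  -0.006 -1.743] F [ 0.5  0.9 -0.2] M [-0.01  0.28 -0.03] w 91.9
shift [ 0.342  0.004 -0.622] turn [0.021 0.008 0.004]
```

View pics/wrist12.png

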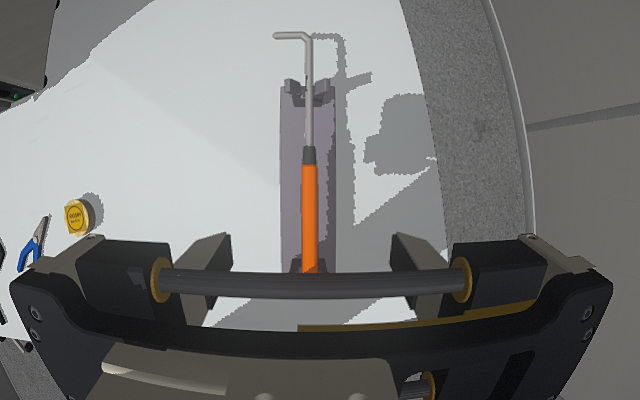

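View pics/s12.png

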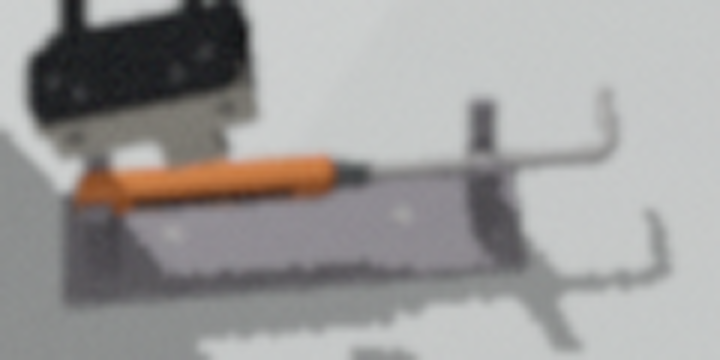

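View pics/t12.png

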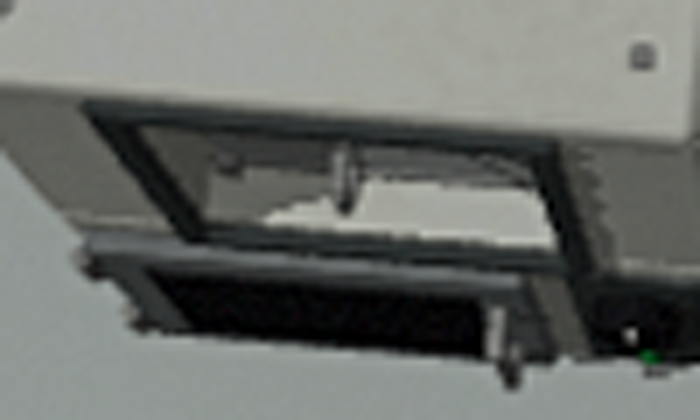

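View pics/top12.png

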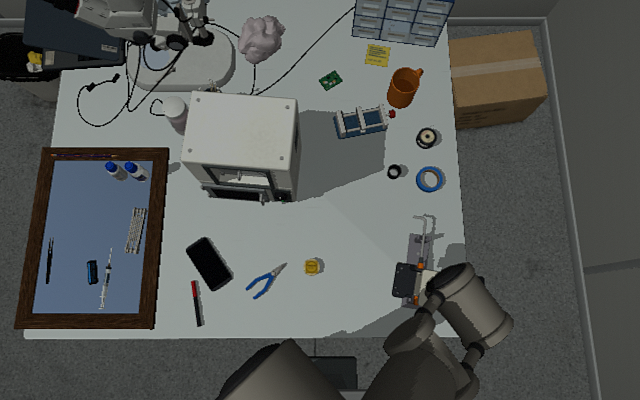

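```bash
python3 -c "
from h import *
obs(); print(bot.close_job())"
```

```text
t 27.5 tcp [ 418.7 -285.7  141.8] rpy [-2.931 -0.005 -1.743] F [0.6 0.1 0.4] M [0.01 0.34 0.01] w 91.6
the job is handed in; nothing more can be done
None
```

The vent flap is shut and held by its catch, the pole is unhooked and back in its rest, and the job was handed in at 27.5 s of the 72 s allowed.

- **Closing the flap:** I put the pin through the ring eye and pulled in 1–2 mm steps. The wrist force along the pull peaked at about 5.6 N at the roller. It then dropped to about zero as the flap jumped onto its buffers. One further small step read 3.5 N against the buffers; I stopped there and eased off.
- **Flap staying shut:** with the pin slack in the ring the force stayed at zero. The top pictures show the ring in the same forward place before unhooking, after unhooking, and after the pole was laid back.
- **Pole:** the last side and wrist pictures show it lying in both forks, within about 1 mm of where it started, hook pin to the left.
- **Surroundings:** in the last top picture the phone, pliers, tin, tape and loupe look unmoved. The gripper stayed well clear of the cabinet and ended open above the rest, touching nothing.

**Checks that disagreed:**
- Position estimates for the cabinet differed by about 3–8 mm between cameras.
- The side camera put the hook up to about 5 mm lower than the arm's own position did, so I relied on the arm for height.
- During the pull there was also up to about 3 N of vertical force, because the pin rode high in the ring; I lowered it a few millimetres partway through.

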